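Take the left-hand clamp knob off the specimen grinder

ROBOT

A 7-joint arm with a two-finger parallel gripper is mounted at the origin on the work surface. World frame = base frame: x ahead of the robot, y to its left, z up, the work surface at z = 0. Lengths are in m, angles in degrees, forces in N, time in s.
With the tool pointing down it reaches from about 0.425 to 0.875 m from the base axis. Payload 4.7 kg.
Tool frame: the origin (TCP) lies on the centre line of the jaws, within the pads' length; the fingertips stand ahead of it and the grasp point (between the pads) lies 2 mm behind it (env.tip_reach is the x of the fingertips in the tool frame, in m); x points along the fingers, z is the direction in which the jaws open and shut, and the axes are right-handed (so a half turn about x gives the same grasp; the last joint's range is limited). The gripper opens to 87 mm and grips with 3 to 60 N. Pads are 19 mm wide; open, the fingers measure 117 mm over their backs; the gripper's body (75 mm by 190 mm) begins 51 mm behind the grasp point.
Start: joints at [-69.666, 18.392, -4.016, 83.108, 1.295, 78.541, -3.26], TCP at [0.217, 0.613, 0.204] pointing down, gripper open.
Joint ranges: [-163.93, 163.93], [-17.29, 119.83], [-79.2, 71.16], [3.27, 140.29], [-89.18, 269.18], [5.43, 117.66], [-154.24, 154.24]. Speed limits (degrees/s): [147.25, 147.25, 180, 180, 180, 180, 180].

INTERFACE

Orientations are given as [roll, pitch, yaw] about the fixed x, y, z axes, in that order (R = Rz(yaw) Ry(pitch) Rx(roll)).
In Python, from cell import telemetry, optics, env, models gives the robot as it stands.
- The arm moves only by the shell command python3 -m pendant 'ROWS' [FORCE]. ROWS is JSON, a list of rows, each a list of 3 entries, a list of its own where there are three numbers: the finger opening in mm, from 0 to 87, then the shift along the tool's x, y, z in mm, then the turn, a rotation vector about the tool's x, y, z in rad. A call has 1 to 10 rows; each row is the pose to reach, as a shift and turn from the pose commanded when the call began, along the tool's axes at that moment; what a row does not reach only later rows make up. A row lasts 1/12 s, in which the tool goes at most 41.7 mm and 7.16 degrees, less where a joint would pass 70% of its speed; a pose out of reach is approached as far as the arm can. A call with a gripper value outside its range is refused whole. The fingers move at their own pace and stop on an object; FORCE is the grip in N (left out, the last holds). Time passes only in rows, so rows that repeat a pose let the fingers close. It gives the time, the measured TCP pose, the force and the opening at its end, in the units of the state.
- telemetry.get_obs(): the state, without advancing time (a new reading comes with each control period).
- optics.read_camera(name): name is "side" or "top" or "wrist"; returns a dict with "image" (480x640x3 uint8, blue, green, red), "range_z" (480x640 float32, m along the optical axis (not along the pixel's ray), 0 where there is no reading), "fx", "fy", "cx", "cy" (pixels), "cam_to_world" (4x4, takes a point from camera to world coordinates). Camera axes: x right, y up, looking along -z (the intrinsics and any distortion apply to the point x, -y, -z); pixel columns grow to the right and rows downward; lengths in m; the calibration is good to about 2 mm. The wrist camera is an equidistant fisheye: a pixel r from the principal point sees the ray r / f radians off the axis. A picture is of the moment at which its call begins.
- env.sign_off(): hands the job in, once; it reports no verdict.
Trained networks look in the newest picture that a camera, given by its name, has taken for a name from the list of things; names that differ only in an ending like _2 or _b are one class to them, and where a whole thing is asked for, a point or a joint stands for the part that bears it (a point fixed in the world has none). Each returns a list of dicts, best first, with "confidence" (0 to 1); they miss things now and then, are a little off and sometimes report something else, mostly with a low value. They report only what shows in the picture. A call takes as long as a camera call. They do not tell look-alikes from the thing itself.
- models.masks_of(camera, label): "pixels" (480x640 bool, what is visible of it) and "extent" ([left, top, right, bottom] as shares, 0 to 1, of the picture: columns of its width, rows of its height, round what is visible of it).
- models.landmark_of(camera, label): "centre" ([row, column] as shares, 0 to 1, of the picture: columns of its width, rows of its height: a listed point, or the origin of a listed thing).
The state is a dict: "time_s": time; "qpos": joint angles; "joint_velocities": joint speeds; "effort": joint torques, N m; "tool_pos": TCP position; "tool_rot": TCP orientation; "force": force on the tool from outside, world axes, zero at the start; "wrist_torque": the same for the moment, N m; "grip_width": finger opening in m.
Only numpy, scipy, OpenCV 4.12 (cv2) and the standard library are available. Lean on these libraries where they do the work, as an engineer would, in place of code of your own. Each camera call takes 0.05 s, during which the arm holds its last target.

TASK

The abrasive disc on the specimen grinder is due for changing: unscrew the black clamp knob in the middle of its wheel, lift it off the spindle once the thread has let go, and set it down gently, lying flat, in the steel tray. The thread is left-hand, so the knob loosens clockwise seen from above; feel that it is giving, let it climb as it turns, and do not force the thread by tightening, holding it down, pushing it sideways or pulling before it is free. Leave everything else on the bench where it is.

Things in the scene. Friction and masses are not known exactly. Their poses are not given: they have to be found in the camera images.
- knob: the clamp knob: round black fluted knob 52 mm across, 30 mm high, about 0.2 kg, with a 30 mm threaded steel bore right through it and a white mark on its top rim. Origin: centre of its underside; z along its axis, up; x to the white mark. Screwed onto the spindle by a coarse left-hand thread and lightly jammed (gives at well under 0.5 N m) on a spring-loaded 44 mm steel flange
- spindle: the fixed threaded spindle, 28 mm over its thread, standing 39 mm above the abrasive face; it does not turn. Origin: on its axis at the height of the abrasive face; z up. At the start the knob's underside is 12 to 14 mm above this origin; lifted off, it clears the spindle end at 39 mm. More than 35 N between knob and spindle spoils the thread
- grinder: the blue-grey disc grinder, fixed, 440 mm deep, 330 mm wide, deck 150 mm high. Origin: on the table under the wheel axis; x to its rear, control panel at -x. The 200 mm wheel, its brown face 172 mm above the table, lies in a black splash bowl 284 mm across, rim 184 mm above the table. A water tap, 255 mm high, stands on the deck at (172, 132) mm
- tray: loose stainless steel parts tray, 160 mm (x) by 240 mm (y) by 30 mm high, walls and floor 4 mm. Origin: centre of its underside. Two resin specimen mounts stand in it near its -y end; the rest of its floor, from y = -50 mm to y = +110 mm, is free
- mount_a: black resin specimen mount, cylinder 30 mm across, 20 mm high, standing in the tray; origin: centre of its underside
- mount_b: second black resin specimen mount, same size, standing in the tray; origin: centre of its underside
- disc_box: flat box of spare abrasive discs, 150 by 220 by 36 mm, beside the tray; origin: centre of its underside
- wash_bottle: white wash bottle with red cap, 62 mm across, 160 mm high, behind the tray or behind the grinder's left rear corner; origin: centre of its underside
- beaker: glass beaker, 70 mm across, 85 mm high, behind the tray or behind the grinder's left rear corner; origin: centre of its underside
- paste_jar: white jar with blue cap, 56 mm across, 55 mm high, behind the tray or behind the grinder's left rear corner; origin: centre of its underside
- spanner: steel spanner 190 mm long lying left of the grinder; origin: its middle, underside
- caliper: digital caliper 220 mm long lying left of the grinder; origin: its middle, underside
- knob_top (a point): centre of the knob's top face, 30 mm above its origin. Turned clockwise from above the knob climbs about 14 mm a turn. How far it must turn to come free (roughly half a turn, it varies) has to be felt: engaged, it cannot be lifted; free, it lifts with its own weight only. Closed lightly (15 N or so), a gripper lets the knob slip up through it as it climbs
Things that resemble listed ones, but are neither listed nor needed, are in the scene too. Several things have the shape of the knob; the one meant has the colours described above.

How it is judged (in metres and radians):
On the way, in this order (a step that is already met when the one before it is completed fails the run):
1. the knob has been unscrewed upward on its thread: its underside is more than 17 mm above the abrasive face while it is still on the spindle axis (within 4 mm) (z of knob in the frame of spindle above 0.017 m and horizontal distance between knob and spindle below 0.004 m), for 0.1 s.
2. the knob is lifted clear of the spindle end (underside more than 42 mm above the abrasive face) (z of knob in the frame of spindle above 0.042 m), for 0.05 s.
At the end, for the whole second after the job is handed in: The knob lies flat (within 0.15 rad, either face up) on the floor of the tray, inside its walls, released and at rest; the tray and everything else on the bench are within 25 mm of where they stood (x of knob in the frame of tray between -0.076 and 0.076 m and y of knob in the frame of tray between -0.116 and 0.116 m and height (world z) of knob below 0.04 m and angle between the z axis of knob and the z axis of tray, either way round below 0.15 rad and linear speed of knob below 0.02 m/s and contact force between knob and tray above 0.5 N and not (distance of any of tray, mount_a, mount_b, disc_box, wash_bottle, beaker, paste_jar, spanner, caliper from where it was at the start of the episode above 0.025 m)); the robot touches nothing.
It fails at once if the thread is forced: more than 35 N between the knob and the spindle (contact force between knob and spindle above 35 N).
It fails at once if the knob is dropped (falls at over 0.5 m/s with no finger on it) or banged into the tray (more than 40 N between them) (contact force between knob and tray above 40 N or (contact force between the fingers and knob below 0.1 N and linear speed of knob above 0.5 m/s)).
It fails at once if the tray is shoved more than 25 mm (distance of tray from where it was at the start of the episode above 0.025 m).
It fails at once if something else on the bench is moved by more than 25 mm (distance of any of mount_a, mount_b, disc_box, wash_bottle, beaker, paste_jar, spanner, caliper from where it was at the start of the episode above 0.025 m).
It also fails if it takes over 69 s, if anything falls off the work surface, if the arm or the gripper's body presses on something with over 40 N, if the wrist force passes 120 N, or if a joint passes its speed limit or range.

## Working session

There is one attempt and no reset: what is moved stays moved. The work goes in short steps, Python scripts to look and compute and a shell command to move; the robot and the scene stay as the last step left them, time stands still between calls to the robot, and variables do not carry over. Pictures are saved under pics/ and viewed, and the job is handed in when it is done.

```bash
ls; mkdir -p pics; python3 - <<'E'
from cell import telemetry, optics, env, models
import cv2
print(telemetry.get_obs(), env.tip_reach)
for n in ("side","top","wrist"):
    c=optics.read_camera(n); cv2.imwrite(f"pics/{n}0.png",c["image"])
    print(n,c["fx"],c["cx"],c["cy"],c["cam_to_world"].round(3).tolist(), [k for k in c])
E
```

```text
pics
{'time_s': 0.0, 'qpos': array([-69.66479369,  18.43957817,  -4.01401639,  83.17397648,
         1.29537602,  78.54103523,  -3.26018039]), 'joint_velocities': array([ 0.03630229, -0.03287651,  0.06988135, -0.07912138, -0.11516441,
       -0.05069106,  0.01540855]), 'effort': array([-2.47029431e-05, -4.91283882e+01, -4.04010639e-01, -3.12530029e+01,
       -6.39976957e-02,  4.35311103e-02,  1.65071133e-04]), 'tool_pos': array([0.21713975, 0.61203981, 0.20326358]), 'tool_rot': array([-176.5616859 ,   89.89046968, -106.08870614]), 'force': array([ 0.09005593,  0.57188455, -0.00224731]), 'wrist_torque': array([ 0.01398807,  0.04062845, -0.0190852 ]), 'grip_width': 0.08677426061517937} 0.017
side 525.2139402376338 324.1329579419097 236.73316682056594 [[0.993, 0.079, -0.092, 0.49], [-0.121, 0.609, -0.784, -0.858], [-0.006, 0.789, 0.614, 0.866], [0.0, 0.0, 0.0, 1.0]] ['image', 'range_z', 'fx', 'fy', 'cx', 'cy', 'cam_to_world']
top 501.42642891717236 319.3776662964132 233.61427616040854 [[-0.028, 0.992, -0.123, 0.436], [-1.0, -0.029, -0.001, 0.046], [-0.005, 0.123, 0.992, 1.322], [0.0, 0.0, 0.0, 1.0]] ['image', 'range_z', 'fx', 'fy', 'cx', 'cy', 'cam_to_world']
wrist 371.64829954431775 320.34154767212203 240.8940296752661 [[0.335, -0.908, -0.252, 0.148], [0.942, 0.322, 0.091, 0.637], [-0.002, -0.267, 0.964, 0.385], [0.0, 0.0, 0.0, 1.0]] ['image', 'range_z', 'fx', 'fy', 'cx', 'cy', 'cam_to_world']
```

View pics/side0.png

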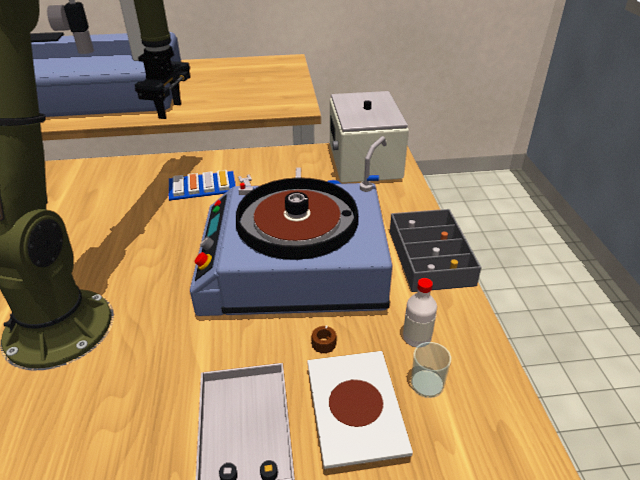

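View pics/top0.png

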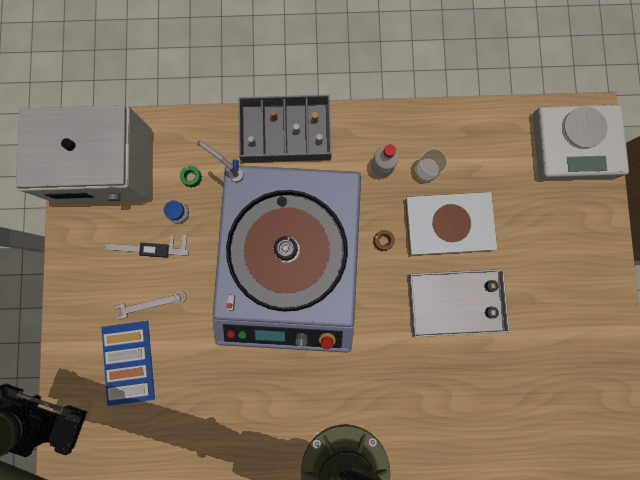

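```bash
cat > h.py <<'E'
from cell import telemetry, optics, env, models
import numpy as np, cv2
from scipy.spatial.transform import Rotation as R
def pt(c,u,v,z=None):
    """pixel -> world for pinhole; with range z"""
    if z is None: z=c["range_z"][int(round(v)),int(round(u))]
    p=np.array([(u-c["cx"])/c["fx"]*z, -(v-c["cy"])/c["fy"]*z, -z,1])
    return (c["cam_to_world"]@p)[:3]
def plane(c,u,v,h):
    d=c["cam_to_world"][:3,:3]@np.array([(u-c["cx"])/c["fx"],-(v-c["cy"])/c["fy"],-1]); o=c["cam_to_world"][:3,3]
    return o+d*(h-o[2])/d[2]
def cloud(c):
    v,u=np.mgrid[:480,:640]; z=c["range_z"]
    P=np.stack([(u-c["cx"])/c["fx"]*z,-(v-c["cy"])/c["fy"]*z,-z],-1)
    return P@c["cam_to_world"][:3,:3].T+c["cam_to_world"][:3,3]
E
python3 - <<'E'
from h import *
for n in ("top","side"):
    c=optics.read_camera(n); W=cloud(c)
    for l in ("knob","knob_top","spindle","grinder","tray","mount_a","wash_bottle","beaker","paste_jar","disc_box"):
        for d in models.landmark_of(n,l)[:3]:
            r,cc=d["centre"]; u,v=cc*640,r*480
            print(n,l,round(d["confidence"],2),round(u,1),round(v,1),pt(c,u,v).round(3))
        if l in("knob","tray"):
            for m in models.masks_of(n,l)[:3]:
                P=W[m["pixels"]&(c["range_z"]>0)]
                print("  mask",l,round(m["confidence"],2),m["pixels"].sum(),np.median(P,0).round(3),P.min(0).round(3),P.max(0).round(3))
E
```

```text
top knob 0.8 379.6 241.1 [ 0.575 -0.112  0.001]
top knob 0.71 285.2 248.8 [0.542 0.124 0.212]
top knob 0.66 190.1 172.5 [0.776 0.391 0.001]
  mask knob 0.73 320 [0.76  0.385 0.028] [ 0.735  0.358 -0.003] [0.787 0.418 0.038]
  mask knob 0.73 259 [ 0.576 -0.121  0.029] [ 0.549 -0.149 -0.003] [ 0.601 -0.094  0.039]
  mask knob 0.68 345 [0.544 0.121 0.214] [0.519 0.097 0.171] [0.573 0.149 0.221]
top knob_top 0.81 386.3 237.6 [ 0.584 -0.131 -0.004]
top knob_top 0.77 190.5 177.8 [ 0.762  0.391 -0.002]
top spindle 0.53 283.9 250.5 [0.538 0.127 0.208]
  mask tray 0.86 5880 [ 0.407 -0.305  0.005] [ 0.324 -0.436 -0.007] [ 0.493 -0.182  0.038]
  mask tray 0.61 471 [0.663 0.415 0.053] [ 0.638  0.392 -0.005] [0.702 0.465 0.064]
  mask tray 0.59 512 [0.425 0.508 0.007] [ 0.391  0.412 -0.005] [0.456 0.585 0.016]
top mount_a 0.41 492.9 312.4 [ 0.381 -0.39   0.024]
top mount_a 0.4 492.6 286.7 [ 0.446 -0.394  0.026]
top wash_bottle 0.63 379.2 165.2 [ 0.754 -0.107  0.104]
top beaker 0.75 427.5 168.7 [ 0.765 -0.247  0.01 ]
top paste_jar 0.66 179.9 213.6 [0.655 0.403 0.053]
top disc_box 0.83 449.9 226.6 
[... 209 characters left out ...]
k knob 0.58 571 [ 0.574 -0.13   0.026] [ 0.548 -0.149 -0.001] [ 0.604 -0.072  0.035]
side knob_top 0.95 296.3 198.7 [0.543 0.126 0.21 ]
side knob_top 0.66 267.3 475.2 [ 0.445 -0.407  0.024]
side knob_top 0.57 322.7 332.6 [ 0.574 -0.104  0.016]
side tray 0.64 247.2 431.2 [ 0.411 -0.31   0.004]
side tray 0.33 297.8 208.7 [0.544 0.101 0.199]
  mask tray 0.92 9610 [ 0.407 -0.293  0.005] [ 0.325 -0.422 -0.003] [ 0.489 -0.159  0.035]
side mount_a 0.67 227.0 479.0 [ 0.379 -0.404  0.022]
side mount_a 0.64 268.2 473.9 [ 0.447 -0.404  0.022]
side wash_bottle 0.73 414.7 336.0 [ 0.759 -0.155  0.037]
side beaker 0.94 429.9 386.1 [ 0.756 -0.28   0.038]
side disc_box 0.86 355.9 409.6 [ 0.609 -0.312  0.037]
```

```bash
python3 - <<'E'
from h import *
s=telemetry.get_obs(); M=R.from_euler("xyz",s["tool_rot"],degrees=True).as_matrix(); print("tool axes cols\n",M.round(3))
for n in ("top","side"):
    c=optics.read_camera(n); W=cloud(c)
    u,v=(285,249) if n=="top" else (296,202)
    a=c["image"][v-50:v+50,u-65:u+65]; cv2.imwrite(f"pics/z_{n}.png",cv2.resize(a,None,fx=6,fy=6,interpolation=cv2.INTER_CUBIC))
    d=(np.hypot(W[...,0]-.543,W[...,1]-.124)<.035)&(c["range_z"]>0)
    P=W[d]; 
    t=P[(P[:,2]>.205)]; print(n,len(t),np.percentile(t[:,2],[5,25,50,75,95]).round(4))
    t=t[t[:,2]>.209]
    (cx,cy),r=cv2.minEnclosingCircle(t[:,:2].astype(np.float32)); print("enc",cx,cy,r, "bbox ctr",(t.min(0)+t.max(0))/2,"sz",np.ptp(t,axis=0))
    f=W[(np.hypot(W[...,0]-.543,W[...,1]-.124)<.085)&(np.hypot(W[...,0]-.543,W[...,1]-.124)>.05)]; print("face z",np.median(f[:,2]), "table", np.median(W[(W[...,0]>.45)&(W[...,0]<.5)&(abs(W[...,1]+.08)<.03)][:,2]))
    for m in models.masks_of(n,"tray")[:1]:
        ys,xs=np.nonzero(m["pixels"]); w=W[m["pixels"]]; rim=w[w[:,2]>.022]
        print("tray rect",cv2.minAreaRect(np.float32(w[:,:2])*1000))
E
```

```text
tool axes cols
 [[ 0.    -0.942  0.334]
 [ 0.     0.334  0.942]
 [-1.    -0.     0.   ]]
top 357 [0.2072 0.2121 0.214  0.2157 0.2179]
enc 0.5438402891159058 0.12379138171672821 0.02654641680419445 bbox ctr [0.54437099 0.123121   0.21522423] sz [0.05158577 0.05125389 0.01224505]
face z 0.17208776522180624 table 0.00010104716390435531
tray rect ((405.9461669921875, -194.77622985839844), (167.59332275390625, 479.5791015625), 0.942633867263794)
side 301 [0.2063 0.21   0.2134 0.2151 0.2166]
enc 0.5438356995582581 0.12274616211652756 0.027707455679774284 bbox ctr [0.54350169 0.12262435 0.21347305] sz [0.05224306 0.05256493 0.00872015]
face z 0.1723364998850545 table 0.0004433134073879019
tray rect ((412.6242980957031, -508.639404296875), (169.3025360107422, 704.236328125), 2.06661057472229)
```

```bash
python3 - <<'E'
import cv2,numpy as np
a=cv2.imread("pics/z_top.png");b=cv2.imread("pics/z_side.png")
cv2.imwrite("pics/z.png",cv2.resize(np.vstack([a,b]),(390*1,600)))
E
```

```text
(no output)
```

View pics/z.png

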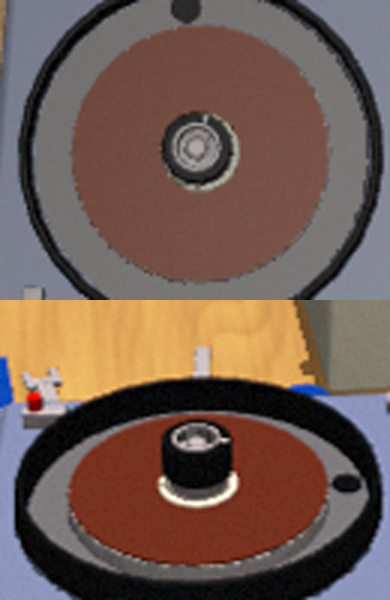

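```bash
python3 -m pendant '[[87,[-40,0,0],[0,0,0]],[87,[-80,0,0],[0,0,0]],[87,[-117,-30,-22],[0,0,0]],[87,[-117,-63,-47],[0,0,0]],[87,[-117,-96,-72],[0,0,0]],[87,[-117,-129,-96],[0,0,0]],[87,[-117,-162,-121],[0,0,0]],[87,[-117,-195,-145],[0,0,0]],[87,[-117,-228,-170],[0,0,0]],[87,[-117,-261,-195],[0,0,0]]]' 15
python3 - <<'E'
from h import *
print(telemetry.get_obs()["qpos"].round(1))
E
```

```text
time_s: 2.48
tool_pos: [0.3961, 0.344, 0.3217]
tool_rot: [-15.0, 89.9, 55.5]
force: [2.0, 0.2, 0.6]
grip_width: 0.0867
[-51.5   1.    7.7  89.9  -0.2  89.   26.8]
```

```bash
python3 -m pendant '[[87,[0,-26,-20],[-0.12,0,0]],[87,[0,-53,-39],[-0.24,0,0]],[87,[0,-79,-59],[-0.36,0,0]],[87,[0,-105,-79],[-0.48,0,0]],[87,[0,-132,-98],[-0.6,0,0]],[87,[0,-158,-118],[-0.72,0,0]],[87,[0,-184,-137],[-0.84,0,0]],[87,[0,-210,-157],[-0.96,0,0]],[87,[0,-210,-157],[-1.08,0,0]],[87,[0,-210,-157],[-1.2,0,0]]]' 
python3 -m pendant '[[87,[0,0,0],[-0.12,0,0]],[87,[0,0,0],[-0.24,0,0]],[87,[0,0,0],[-0.35,0,0]],[87,[0,0,0],[-0.35,0,0]],[87,[0,0,0],[-0.35,0,0]]]' 
python3 - <<'E'
from h import *
s=telemetry.get_obs()
print(s["qpos"].round(1),s["tool_pos"],s["force"])
print(R.from_euler("xyz",s["tool_rot"],degrees=True).as_matrix().round(3))
c=optics.read_camera("wrist"); cv2.imwrite("pics/w1.png",c["image"])
E
```

```text
time_s: 3.32
tool_pos: [0.5419, 0.1244, 0.3214]
tool_rot: [162.5, 89.9, -58.3]
force: [-0.0, -0.1, 0.5]
grip_width: 0.0872
time_s: 3.73
tool_pos: [0.5407, 0.1277, 0.3215]
tool_rot: [-113.4, 90.0, 45.7]
force: [-0.2, 0.1, 0.2]
grip_width: 0.087
[-34.4   4.8  19.9  86.3  -1.7  89.1 144.6] [0.54070501 0.12769357 0.32145813] [-0.24123347  0.08200517  0.23914571]
[[ 0.    -0.357 -0.934]
 [ 0.    -0.934  0.357]
 [-1.    -0.    -0.   ]]
```

View pics/w1.png

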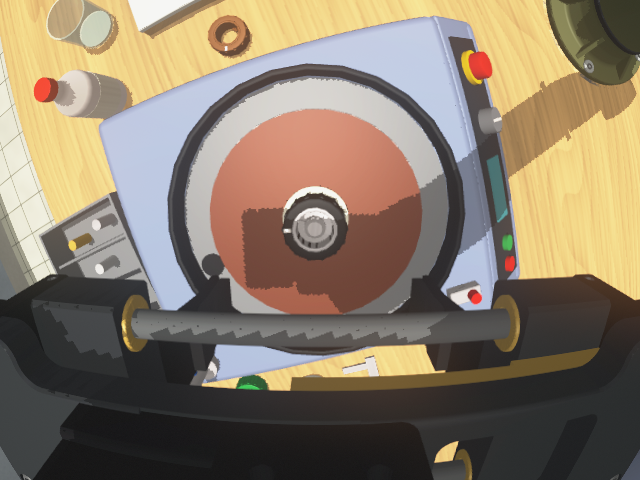

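```bash
cat >> h.py <<'E'
def wray(c,u,v,h):
    x,y=(u-c["cx"]),(v-c["cy"]); r=np.hypot(x,y); th=r/c["fx"]
    d=np.array([x/r*np.sin(th),-y/r*np.sin(th),-np.cos(th)]) if r>0 else np.array([0,0,-1.])
    d=c["cam_to_world"][:3,:3]@d; o=c["cam_to_world"][:3,3]
    return o+d*(h-o[2])/d[2]
E
python3 - <<'E'
from h import *
c=optics.read_camera("wrist"); a=c["image"][170:280,260:370]; cv2.imwrite("pics/w1z.png",cv2.resize(a,None,fx=5,fy=5,interpolation=cv2.INTER_CUBIC))
for d in models.landmark_of("wrist","knob_top")[:2]+models.landmark_of("wrist","spindle")[:2]:
    r,cc=d["centre"];print(d["confidence"],cc*640,r*480,wray(c,cc*640,r*480,.215))
for m in models.masks_of("wrist","knob")[:2]:
    ys,xs=np.nonzero(m["pixels"]); z=c["range_z"]; 
    P=[]
    for u,v in zip(xs,ys):
        r=np.hypot(u-c["cx"],v-c["cy"]); 
        zz=z[v,u]
        if zz<=0: continue
        th=r/c["fx"]; P.append([(u-c["cx"])/r*np.tan(th)*zz,-(v-c["cy"])/r*np.tan(th)*zz,-zz])
    P=np.array(P)@c["cam_to_world"][:3,:3].T+c["cam_to_world"][:3,3]
    P=P[(P[:,2]>.208)&(P[:,2]<.222)]
    if len(P): print(m["confidence"],len(P),np.median(P,0),cv2.minEnclosingCircle(np.float32(P[:,:2])*1000),(P.min(0)+P.max(0))/2)
s=telemetry.get_obs();print(s["tool_pos"])
E
```

```text
0.78 252.8 397.008 [0.66259544 0.25948992 0.215     ]
0.6 314.112 229.488 [0.54430817 0.12314523 0.215     ]
0.81 317.18399999999997 221.52 [0.53968662 0.11794911 0.215     ]
[0.54072594 0.12774888 0.32140638]
```

View pics/w1z.png

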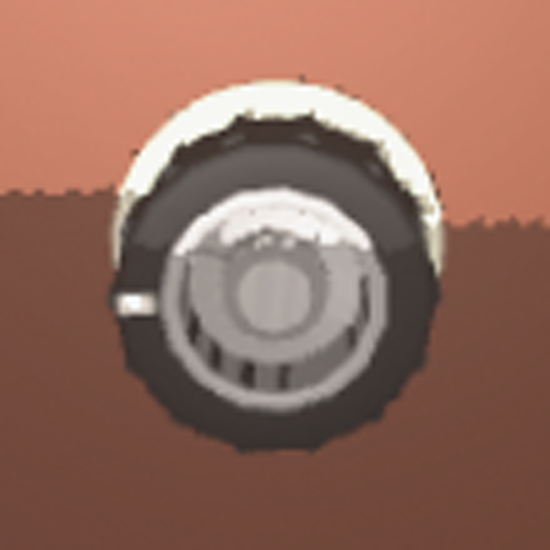

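```bash
python3 -m pendant '[[87,[20,1,-2],[0,0,0]],[87,[40,3,-5],[0,0,0]],[87,[60,3,-5],[0,0,0]],[87,[75,3,-5],[0,0,0]],[87,[75,3,-5],[0,0,0]],[87,[75,3,-5],[0,0,0]]]' 
python3 -c "
from h import *
s=telemetry.get_obs()
print(s['qpos'].round(1),s['tool_pos'].round(4),s['joint_velocities'].round(1))"
```

```text
time_s: 4.48
tool_pos: [0.544, 0.1231, 0.246]
tool_rot: [39.9, 89.9, -160.8]
force: [-0.1, 0.6, 0.3]
grip_width: 0.0867
[-33.9   6.   20.1  93.5  -2.1  80.9 145.6] [0.544  0.1231 0.246 ] [ 0.  -0.9  0.1 -2.3  0.   0.1  0.2]
```

```bash
python3 -m pendant '[[87,[15,0,0],[0,0,0]],[87,[30,0,0],[0,0,0]],[87,[40,0,0],[0,0,0]],[87,[48,0,0],[0,0,0]],[87,[48,0,0],[0,0,0]],[87,[48,0,0],[0,0,0]]]' 
python3 - <<'E'
from h import *
s=telemetry.get_obs()
print(s['qpos'].round(1),s['tool_pos'].round(4),s['force'])
c=optics.read_camera("wrist"); cv2.imwrite("pics/w2.png",c["image"])
E
```

```text
time_s: 4.98
tool_pos: [0.5446, 0.1232, 0.1988]
tool_rot: [-144.3, 90.0, 15.0]
force: [-0.1, 0.5, 1.1]
grip_width: 0.0871
[-33.7   7.3  20.   97.6  -2.6  75.5 146. ] [0.5446 0.1232 0.1988] [-0.14224876  0.50158327  1.14196101]
```

View pics/w2.png

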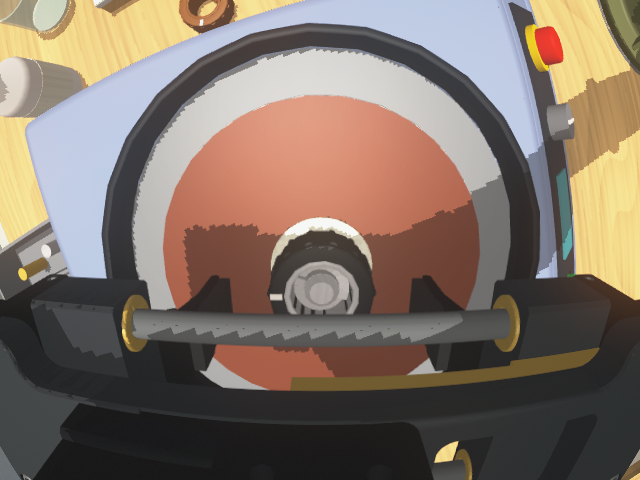

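```bash
python3 -m pendant '[[70,[0,0,0],[0,0,0]],[60,[0,0,0],[0,0,0]],[56,[0,0,0],[0,0,0]],[54,[0,0,0],[0,0,0]],[52,[0,0,0],[0,0,0]],[50,[0,0,0],[0,0,0]],[48,[0,0,0],[0,0,0]],[48,[0,0,0],[0,0,0]]]' 15
python3 -c "
from h import *
s=telemetry.get_obs()
print(s['tool_pos'].round(4),s['force'],s['wrist_torque'],s['qpos'][6])"
```

```text
time_s: 5.7
tool_pos: [0.5443, 0.1232, 0.1984]
tool_rot: [-67.7, 90.0, 91.6]
force: [-0.7, -0.3, -0.3]
grip_width: 0.0492
[0.5443 0.1232 0.1984] [-0.73968977 -0.26555006 -0.28210567] [0.08514179 0.09816781 0.00038075] 146.0563196154968
```

```bash
python3 -m pendant '[[45,[0,0,0],[0.04,0,0]],[45,[0,0,0],[0.08,0,0]],[45,[0,0,0],[0.12,0,0]],[45,[0,0,0],[0.16,0,0]]]' 15
python3 -c "
from h import *
s=telemetry.get_obs()
print(s['tool_pos'].round(4),s['force'],s['wrist_torque'],s['qpos'][6])"
```

```text
time_s: 6.03
tool_pos: [0.5444, 0.1231, 0.1984]
tool_rot: [-83.0, 90.0, 67.0]
force: [1.2, -0.1, -0.3]
grip_width: 0.0453
[0.5444 0.1231 0.1984] [ 1.21162636 -0.05503925 -0.34349492] [ 0.07149123  0.05767512 -0.01510737] 136.84571339501827
```

```bash
python3 - <<'E'
from h import *
c=optics.read_camera("wrist"); a=c["image"]; 
c2=optics.read_camera("side"); b=c2["image"][110:270,180:400]
cv2.imwrite("pics/w3.png",a[180:420,100:540][:, :]); cv2.imwrite("pics/s3.png",cv2.resize(b,None,fx=3.5,fy=3.5,interpolation=cv2.INTER_CUBIC))
E
```

```text
(no output)
```

View pics/w3.png

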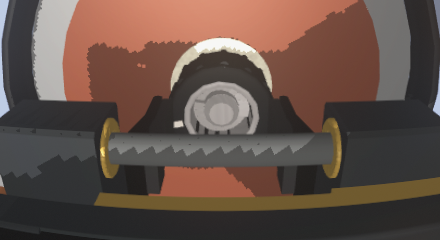

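View pics/s3.png

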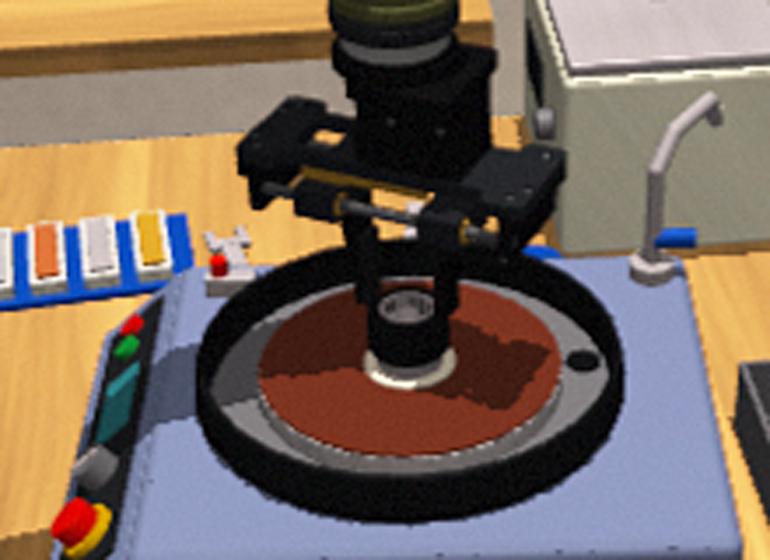

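```bash
cat >> h.py <<'E'
def wproj(c,p):
    T=np.linalg.inv(c["cam_to_world"]); q=T[:3,:3]@np.asarray(p)+T[:3,3]
    x,y,z=q[0],-q[1],-q[2]; th=np.arctan2(np.hypot(x,y),z); k=c["fx"]*th/np.hypot(x,y)
    return np.array([c["cx"]+k*x,c["cy"]+k*y])
def pproj(c,p):
    T=np.linalg.inv(c["cam_to_world"]); q=T[:3,:3]@np.asarray(p)+T[:3,3]
    return np.array([c["cx"]+c["fx"]*q[0]/-q[2],c["cy"]-c["fy"]*q[1]/-q[2]])
E
python3 - <<'E'
from h import *
s=telemetry.get_obs(); M=R.from_euler("xyz",s["tool_rot"],degrees=True).as_matrix(); t=s["tool_pos"]
print(s["grip_width"],s["time_s"])
c=optics.read_camera("wrist"); im=cv2.resize(c["image"],None,fx=1,fy=1)
k=np.array([.544,.1232,0]); g=s["grip_width"]/2
for a in np.linspace(0,2*np.pi,40):
    for h,col in ((.215,(0,255,0)),(.185,(255,0,0))):
        p=wproj(c,k+[.026*np.cos(a),.026*np.sin(a),h]); cv2.circle(im,tuple(int(i) for i in p.round()),0,col,-1)
for z in (-g,g):
    for x in (-.021,.017):
        for y in (-.0095,.0095):
            p=wproj(c,t+M@[x,y,z]); print(x,y,z,p.round()); cv2.circle(im,tuple(int(i) for i in p.round()),1,(0,255,255) if x>0 else (255,0,255),-1)
cv2.imwrite("pics/w4.png",cv2.resize(im[180:380,180:460],None,fx=2.8,fy=2.8,interpolation=cv2.INTER_NEAREST))
E
```

```text
0.044947707687320565 6.1333
-0.021 -0.0095 -0.022473853843660282 [274. 317.]
-0.021 0.0095 -0.022473853843660282 [272. 281.]
0.017 -0.0095 -0.022473853843660282 [282. 287.]
0.017 0.0095 -0.022473853843660282 [280. 256.]
-0.021 -0.0095 0.022473853843660282 [367. 317.]
-0.021 0.0095 0.022473853843660282 [369. 281.]
0.017 -0.0095 0.022473853843660282 [359. 287.]
0.017 0.0095 0.022473853843660282 [360. 256.]
```

View pics/w4.png

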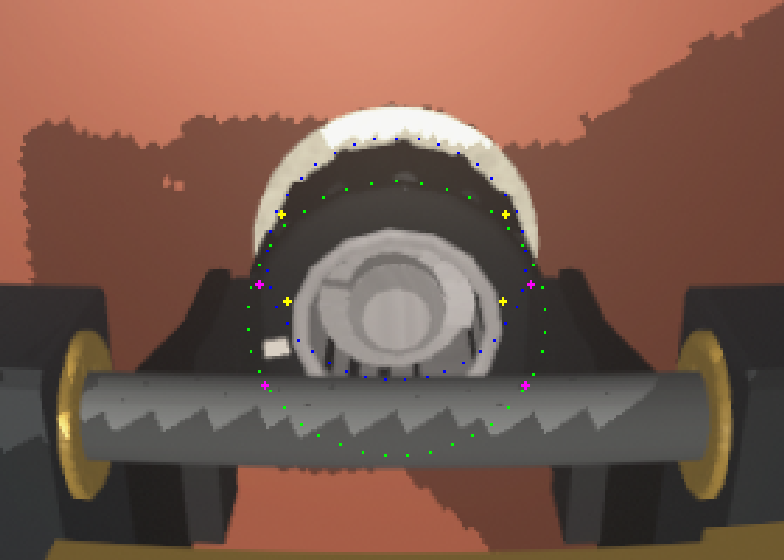

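```bash
python3 - <<'E'
from h import *
s=telemetry.get_obs(); M=R.from_euler("xyz",s["tool_rot"],degrees=True).as_matrix(); t=s["tool_pos"]
c=optics.read_camera("wrist"); im=cv2.resize(c["image"][180:380,180:460],None,fx=2.8,fy=2.8,interpolation=cv2.INTER_NEAREST)
def put(p,col):
    q=(wproj(c,p)-180+.5)*2.8; cv2.circle(im,tuple(int(i) for i in q.round()),3,col,-1)
for g,col in ((.0225,(0,255,255)),(.026,(0,255,0))):
    for z in (-g-.015,g+.015):
        for x in (.017,-.02):
            for y in (-.0095,.0095): put(t+M@[x,y,z],col)
cv2.imwrite("pics/w5.png",im)
p=wray(c,180+275/2.8,180+348/2.8,.215); k=wray(c,180+397/2.8,180+318/2.8,.215); print(p,k,np.degrees(np.arctan2(*(p-k)[[1,0]])))
print(wray(c,322,290.,.215))
# earlier mark in w1z (135,303)/5+(260,170)
E
```

```text
[0.56449191 0.11684518 0.215     ] [0.54306876 0.12236127 0.215     ] -14.439017566458995
[0.54204774 0.12078373 0.215     ]
```

View pics/w5.png

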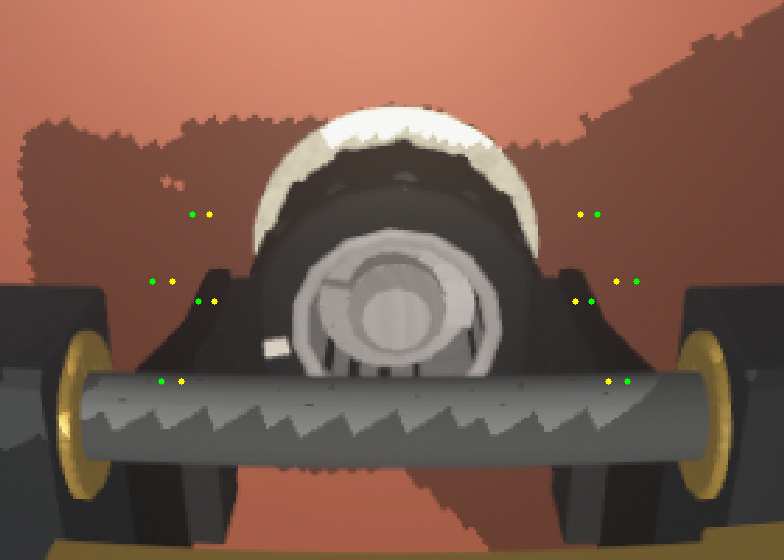

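```bash
python3 - <<'E'
from h import *
s=telemetry.get_obs(); M=R.from_euler("xyz",s["tool_rot"],degrees=True).as_matrix(); t=s["tool_pos"]
c=optics.read_camera("side"); x0,y0,f=265,150,10; im=cv2.resize(c["image"][y0:y0+60,x0:x0+75],None,fx=f,fy=f,interpolation=cv2.INTER_NEAREST)
W=cloud(c)
def put(p,col):
    q=(pproj(c,p)-[x0,y0]+.5)*f; cv2.circle(im,tuple(int(i) for i in q.round()),4,col,-1)
g=s["grip_width"]/2
for z in (-g-.015,-g,g,g+.015):
        for x,col in ((.017,(0,255,255)),(-.02,(255,0,255))):
            for y in (-.0095,.0095): put(t+M@[x,y,z],col)
for a in np.linspace(0,2*np.pi,40): put([.544+.026*np.cos(a),.1232+.026*np.sin(a),.215],(0,255,0))
cv2.imwrite("pics/s5.png",im); print(M.round(2))
for v in range(180,206,3): print(v,[tuple((W[v,u]*1000).round().astype(int)) for u in (284,287,290,303,306,309)])
E
```

```text
[[ 0.   -0.5  -0.87]
 [ 0.   -0.87  0.5 ]
 [-1.   -0.   -0.  ]]
180 [(np.int64(518), np.int64(130), np.int64(258)), (np.int64(525), np.int64(135), np.int64(254)), (np.int64(537), np.int64(256), np.int64(179)), (np.int64(569), np.int64(254), np.int64(178)), (np.int64(562), np.int64(70), np.int64(291)), (np.int64(568), np.int64(65), np.int64(294))]
183 [(np.int64(518), np.int64(129), np.int64(251)), (np.int64(525), np.int64(140), np.int64(244)), (np.int64(536), np.int64(257), np.int64(170)), (np.int64(568), np.int64(252), np.int64(170)), (np.int64(564), np.int64(101), np.int64(265)), (np.int64(570), np.int64(97), np.int64(267))]
186 [(np.int64(517), np.int64(126), np.int64(245)), (np.int64(524), np.int64(132), np.int64(241)), (np.int64(536), np.int64(263), np.int64(158)), (np.int64(569), np.int64(258), np.int64(158)), (np.int64(564), np.int64(98), np.int64(259)), (np.int64(570), np.int64(97), np.int64(259))]
189 [(np.int64(517), np.int64(127), np.int64(237)), (np.int64(524), np.int64(132), np.int64(233)), (np.int64(535), np.int64(252), np.int64(156)), (np.int64(568), np.int64(251), np.
[... 838 characters left out ...]
, np.int64(118), np.int64(215)), (np.int64(563), np.int64(101), np.int64(226)), (np.int64(570), np.int64(105), np.int64(223))]
201 [(np.int64(517), np.int64(173), np.int64(174)), (np.int64(522), np.int64(114), np.int64(214)), (np.int64(528), np.int64(108), np.int64(217)), (np.int64(557), np.int64(107), np.int64(215)), (np.int64(563), np.int64(102), np.int64(218)), (np.int64(575), np.int64(168), np.int64(173))]
204 [(np.int64(516), np.int64(161), np.int64(174)), (np.int64(521), np.int64(106), np.int64(211)), (np.int64(528), np.int64(107), np.int64(210)), (np.int64(556), np.int64(100), np.int64(212)), (np.int64(563), np.int64(108), np.int64(205)), (np.int64(574), np.int64(154), np.int64(174))]
```

View pics/s5.png

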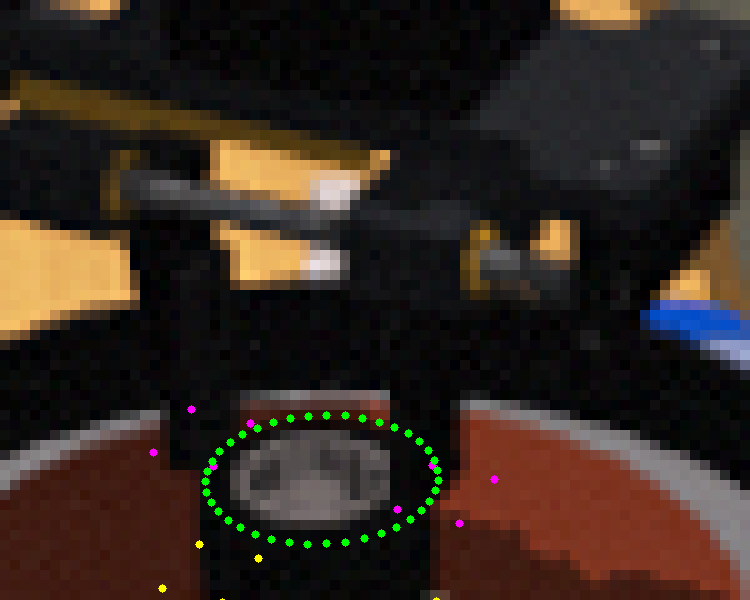

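```bash
python3 - <<'E'
from h import *
s=telemetry.get_obs(); M=R.from_euler("xyz",s["tool_rot"],degrees=True).as_matrix(); t=s["tool_pos"]; print(t,s["time_s"])
c=optics.read_camera("wrist"); z=c["range_z"]; v,u=np.mgrid[:480,:640]; x=u-c["cx"];y=v-c["cy"];r=np.hypot(x,y)+1e-9;th=r/c["fx"]
P=np.stack([x/r*np.tan(th)*z,-y/r*np.tan(th)*z,-z],-1)@c["cam_to_world"][:3,:3].T+c["cam_to_world"][:3,3]
print("cam",c["cam_to_world"][:3,3]-t)
d=np.hypot(P[...,0]-.544,P[...,1]-.1232)
print("face",np.median(P[(d>.05)&(d<.09)&(v<270)&(z>0)][:,2]), "knob top", np.percentile(P[(d<.024)&(d>.017)&(z>0)][:,2],[10,50,90]))
for vv in (278,282,290,300,310):
  print(vv,[tuple(((P[vv,uu]-t)@M*1000).round().astype(int).tolist()) for uu in (245,250,255,260,264,380,384,388,392,398)])
E
```

```text
[0.54436053 0.12313381 0.1983669 ] 6.2833
cam [-0.03659196 -0.0634725   0.18127513]
face 0.17293026381780066 knob top [0.21480806 0.21591985 0.26644416]
278 [(26, -7, -46), (27, -8, -43), (-22, 11, -30), (-22, 11, -28), (26, -7, -34), (-22, 11, 28), (-23, 12, 29), (-22, 11, 32), (26, -7, 43), (25, -7, 47)]
282 [(25, -10, -46), (25, -10, -43), (-29, 12, -29), (-26, 11, -27), (-24, 10, -26), (-26, 11, 27), (-27, 11, 29), (-27, 11, 31), (26, -10, 43), (25, -10, 47)]
290 [(25, -15, -46), (-37, 12, -30), (-37, 12, -28), (-34, 10, -26), (-33, 10, -24), (-33, 10, 26), (-36, 11, 27), (-37, 12, 29), (-36, 11, 31), (25, -15, 47)]
300 [(-48, 12, -30), (-47, 12, -28), (-44, 10, -27), (-43, 10, -25), (-43, 10, -23), (-43, 10, 25), (-44, 10, 26), (-44, 10, 28), (-47, 11, 29), (-47, 11, 31)]
310 [(-56, 11, -29), (-52, 9, -27), (-52, 10, -25), (-53, 10, -23), (-45, 6, -23), (-52, 10, 23), (-52, 9, 25), (-52, 10, 26), (-56, 11, 27), (-55, 11, 30)]
```

```bash
python3 -m pendant '[[87,[0,0,0],[0,0,0]],[87,[0,0,0],[0,0,0]],[87,[0,0,0],[0,0,0]],[87,[0,0,0],[0,0,0]],[87,[0,0,0],[0,0,0]],[87,[5,0,0],[0,0,0]],[87,[12,0,0],[0,0,0]],[87,[19,0,0],[0,0,0]],[87,[20,0,0],[0,0,0]],[87,[20,0,0],[0,0,0]]]'
python3 - <<'E'
from h import *
s=telemetry.get_obs(); M=R.from_euler("xyz",s["tool_rot"],degrees=True).as_matrix(); t=s["tool_pos"]; print(t,s["force"],s["wrist_torque"])
c=optics.read_camera("side"); W=cloud(c); x0,y0,f=255,140,8; im=cv2.resize(c["image"][y0:y0+75,x0:x0+90],None,fx=f,fy=f,interpolation=cv2.INTER_NEAREST)
cv2.imwrite("pics/s6.png",im)
L=(W-t)@M; m=(abs(L[...,1])<.02)&(abs(L[...,2])<.065)&(abs(L[...,2])>.035)&(W[...,2]>.179)&(c["range_z"]>0)
for sg in(-1,1):
    q=L[m&(np.sign(L[...,2])==sg)]; print(sg,len(q),np.percentile(q[:,0],[90,97,100]).round(4), np.percentile(q[:,2],[2,98]).round(3))
E
```

```text
time_s: 7.17
tool_pos: [0.5437, 0.123, 0.1772]
tool_rot: [48.8, 89.9, -161.1]
force: [-0.0, -0.0, -0.4]
grip_width: 0.0863
[0.54366421 0.12299605 0.17723039] [-0.0491198  -0.02731682 -0.41094971] [0.08373182 0.03632235 0.00492709]
-1 984 [-0.0574 -0.0307 -0.0156] [-0.06  -0.035]
1 354 [-0.0308 -0.0215 -0.0157] [0.037 0.064]
```

View pics/s6.png

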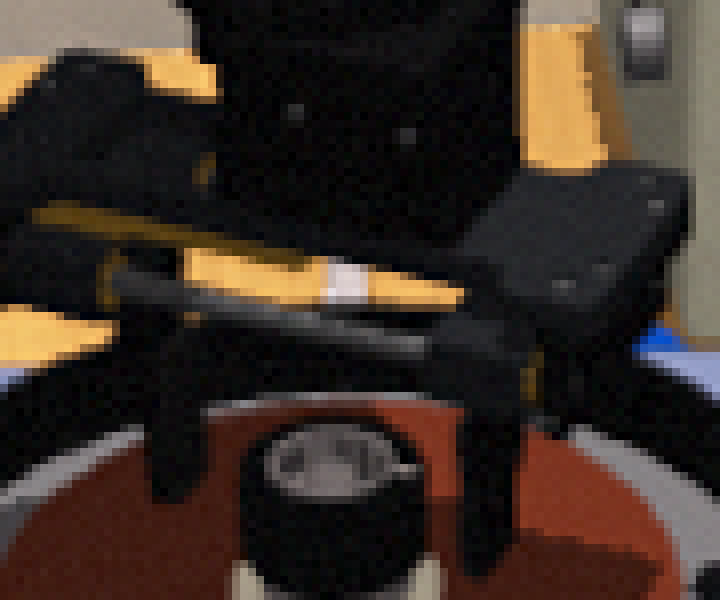

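```bash
python3 -m pendant '[[87,[5,0,0],[0,0,0]],[87,[10,0,0],[0,0,0]],[87,[14,0,0],[0,0,0]],[87,[14,0,0],[0,0,0]],[87,[14,0,0],[0,0,0]]]'
python3 - <<'E'
from h import *
s=telemetry.get_obs(); M=R.from_euler("xyz",s["tool_rot"],degrees=True).as_matrix(); t=s["tool_pos"]; print(t,s["force"],s["wrist_torque"])
c=optics.read_camera("side"); W=cloud(c); x0,y0,f=255,140,8; im=cv2.resize(c["image"][y0:y0+75,x0:x0+90],None,fx=f,fy=f,interpolation=cv2.INTER_NEAREST)
cv2.imwrite("pics/s7.png",im)
c=optics.read_camera("wrist");cv2.imwrite("pics/w7.png",c["image"])
E
```

```text
time_s: 7.63
tool_pos: [0.5441, 0.1231, 0.164]
tool_rot: [49.2, 90.0, -160.7]
force: [0.5, -0.2, -0.3]
grip_width: 0.0869
[0.54411977 0.12305615 0.16397752] [ 0.50692892 -0.20639823 -0.3059606 ] [ 0.09060588  0.08575485 -0.03518729]
```

View pics/s7.png

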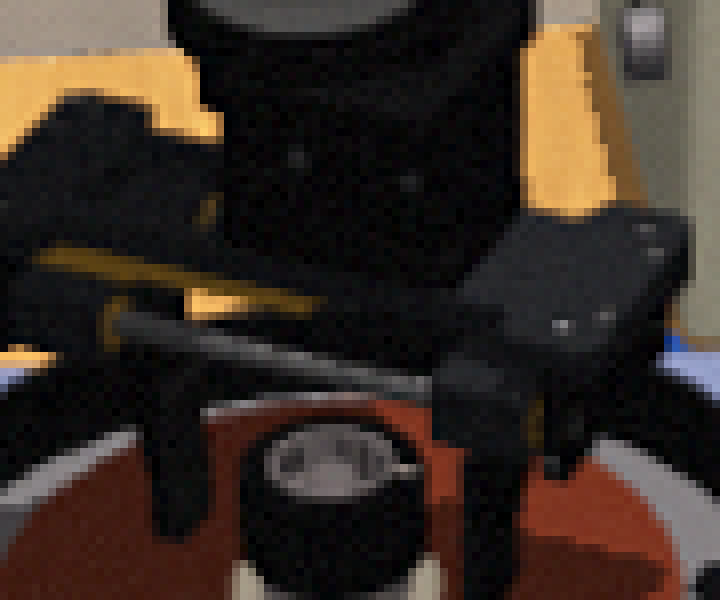

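View pics/w7.png

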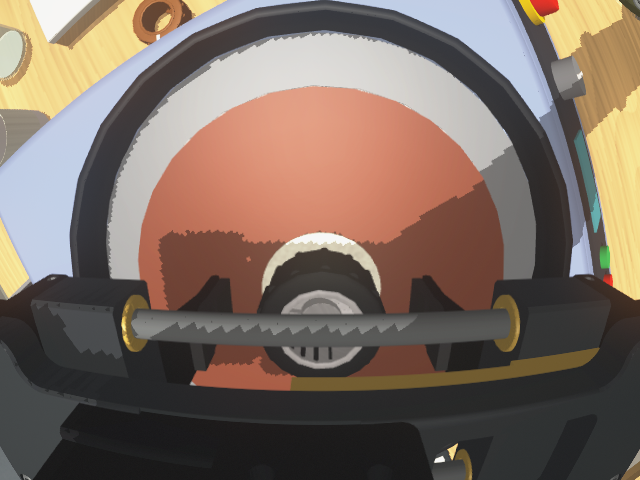

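```bash
python3 -m pendant '[[70,[0,0,0],[0,0,0]],[60,[0,0,0],[0,0,0]],[56,[0,0,0],[0,0,0]],[54,[0,0,0],[0,0,0]],[52,[0,0,0],[0,0,0]],[50,[0,0,0],[0,0,0]],[48,[0,0,0],[0,0,0]],[48,[0,0,0],[0,0,0]]]' 15
python3 -c "
from h import *
s=telemetry.get_obs()
print(s['tool_pos'].round(4),s['force'],s['wrist_torque'],s['qpos'][6])"
```

```text
time_s: 8.4
tool_pos: [0.5442, 0.1233, 0.1644]
tool_rot: [-4.4, 90.0, 145.7]
force: [-0.5, -0.5, 0.6]
grip_width: 0.0517
[0.5442 0.1233 0.1644] [-0.5392495  -0.46318056  0.60748746] [0.11593937 0.30741403 0.01934986] 137.3686212156954
```

```bash
python3 -m pendant '[[45,[0,0,0],[0.03,0,0]],[45,[0,0,0],[0.06,0,0]],[45,[0,0,0],[0.10,0,0]],[45,[-0.3,0,0],[0.15,0,0]]]' 15
python3 -c "
from h import *
s=telemetry.get_obs()
print(s['tool_pos'].round(4),s['force'],s['wrist_torque'],s['qpos'][6])"
```

```text
time_s: 8.73
tool_pos: [0.5444, 0.1233, 0.1647]
tool_rot: [-99.2, 90.0, 42.2]
force: [0.3, 0.2, 0.2]
grip_width: 0.0519
[0.5444 0.1233 0.1647] [0.33522253 0.17754074 0.15825424] [0.15940143 0.08235329 0.10962863] 128.7573453791416
```

```bash
python3 -m pendant '[[45,[-0.1,0,0],[0.06,0,0]],[45,[-0.3,0,0],[0.12,0,0]],[45,[-0.4,0,0],[0.18,0,0]],[45,[-0.5,0,0],[0.24,0,0]],[45,[-0.7,0,0],[0.3,0,0]],[45,[-0.8,0,0],[0.36,0,0]],[45,[-0.9,0,0],[0.42,0,0]],[45,[-1.1,0,0],[0.48,0,0]]]' 15
python3 - <<'E'
from h import *
s=telemetry.get_obs()
print(s['tool_pos'].round(4),s['force'],s['wrist_torque'],s['qpos'][6])
c=optics.read_camera("side"); x0,y0,f=255,140,8; im=cv2.resize(c["image"][y0:y0+75,x0:x0+90],None,fx=f,fy=f,interpolation=cv2.INTER_NEAREST)
cv2.imwrite("pics/s8.png",im)
c=optics.read_camera("wrist");cv2.imwrite("pics/w8.png",cv2.resize(c["image"][200:380,200:440],None,fx=3,fy=3))
E
```

```text
time_s: 9.4
tool_pos: [0.5441, 0.123, 0.1653]
tool_rot: [91.0, 90.0, -155.1]
force: [-0.7, 0.9, -2.1]
grip_width: 0.0516
[0.5441 0.123  0.1653] [-0.70980509  0.89363438 -2.1437467 ] [0.06987939 0.01649519 0.01521683] 101.46829709390414
```

View pics/s8.png

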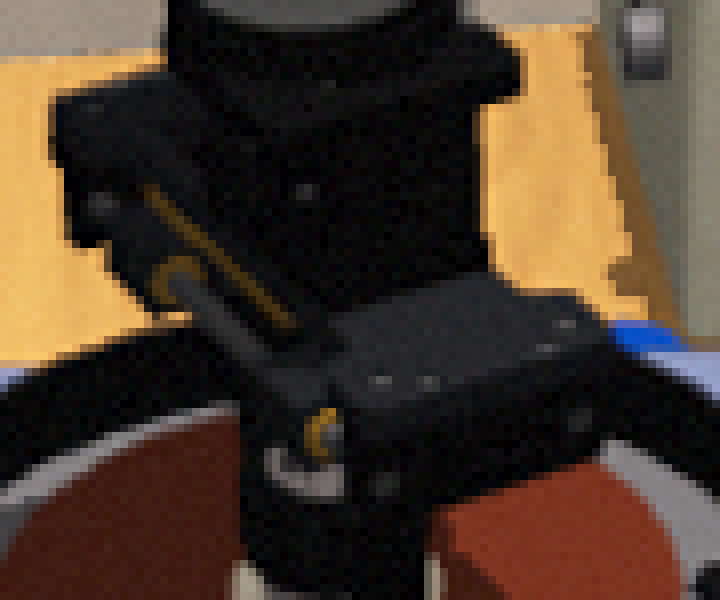

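View pics/w8.png

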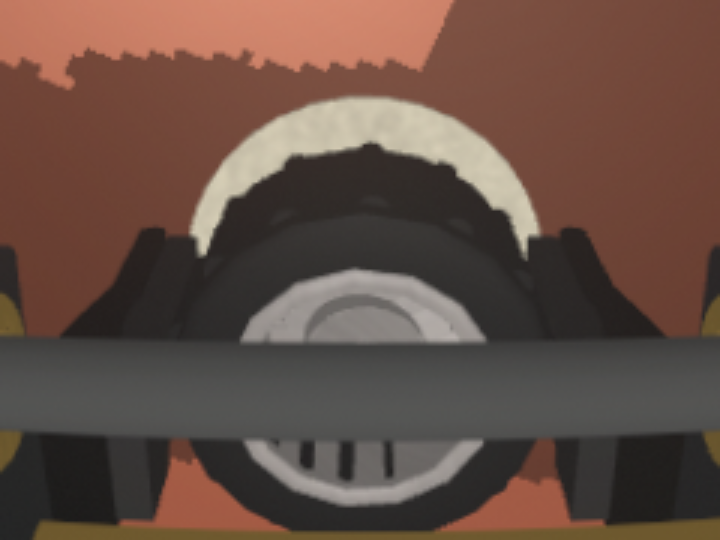

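```bash
python3 -m pendant '[[45,[-0.1,0,0],[0.08,0,0]],[45,[-0.3,0,0],[0.16,0,0]],[45,[-0.5,0,0],[0.24,0,0]],[45,[-0.7,0,0],[0.32,0,0]],[45,[-0.9,0,0],[0.4,0,0]],[45,[-1.1,0,0],[0.48,0,0]],[45,[-1.2,0,0],[0.56,0,0]],[45,[-1.4,0,0],[0.64,0,0]],[45,[-1.6,0,0],[0.72,0,0]],[45,[-1.8,0,0],[0.8,0,0]]]' 15
python3 - <<'E'
from h import *
s=telemetry.get_obs()
print(s['tool_pos'].round(4),s['force'],s['wrist_torque'],s['qpos'][6])
c=optics.read_camera("wrist");cv2.imwrite("pics/w9.png",cv2.resize(c["image"][200:380,200:440],None,fx=3,fy=3))
c=optics.read_camera("side"); x0,y0,f=255,140,8; im=cv2.resize(c["image"][y0:y0+75,x0:x0+90],None,fx=f,fy=f,interpolation=cv2.INTER_NEAREST)
cv2.imwrite("pics/s9.png",im)
E
```

```text
time_s: 10.33
tool_pos: [0.5441, 0.123, 0.1672]
tool_rot: [140.5, 90.0, -151.4]
force: [0.1, 1.4, -2.7]
grip_width: 0.0521
[0.5441 0.123  0.1672] [ 0.12118876  1.36703272 -2.65762499] [-0.03221883 -0.00136185 -0.05724695] 56.17638921152909
```

View pics/w9.png

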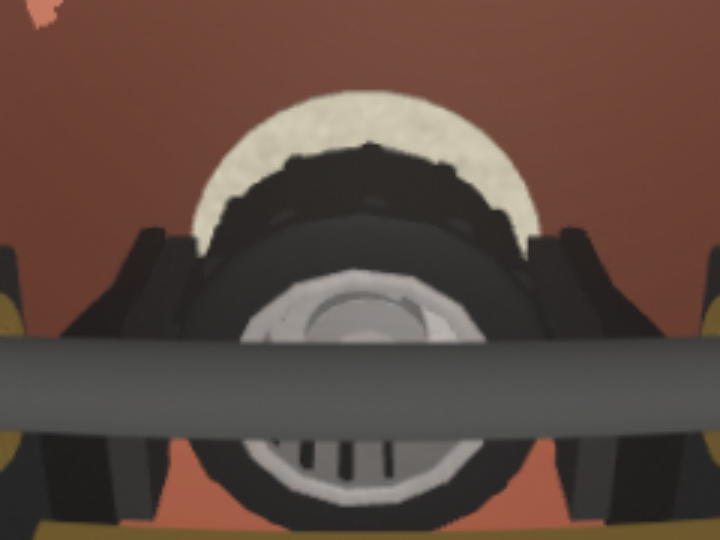

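View pics/s9.png

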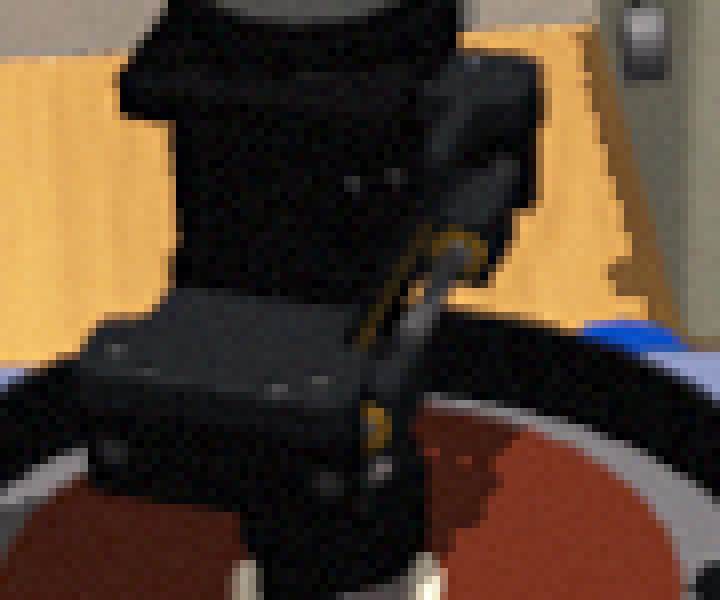

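```bash
for i in 1; do python3 -m pendant '[[45,[-0.1,0,0],[0.08,0,0]],[45,[-0.3,0,0],[0.16,0,0]],[45,[-0.5,0,0],[0.24,0,0]],[45,[-0.7,0,0],[0.32,0,0]],[45,[-0.9,0,0],[0.4,0,0]],[45,[-1.1,0,0],[0.48,0,0]],[45,[-1.2,0,0],[0.56,0,0]],[45,[-1.4,0,0],[0.64,0,0]],[45,[-1.6,0,0],[0.72,0,0]],[45,[-1.8,0,0],[0.8,0,0]]]' 15; done
python3 - <<'E'
from h import *
s=telemetry.get_obs()
print(s['tool_pos'].round(4),s['force'],s['wrist_torque'],s['qpos'][6])
c=optics.read_camera("wrist");cv2.imwrite("pics/w10.png",cv2.resize(c["image"][200:380,200:440],None,fx=3,fy=3))
E
```

```text
time_s: 11.27
tool_pos: [0.5442, 0.1231, 0.1691]
tool_rot: [-174.5, 90.0, -152.1]
force: [-0.1, -0.2, -2.5]
grip_width: 0.0519
[0.5442 0.1231 0.1691] [-0.12926049 -0.20254047 -2.50090681] [-0.05224897  0.02433965 -0.01056945] 10.970815083325633
```

View pics/w10.png

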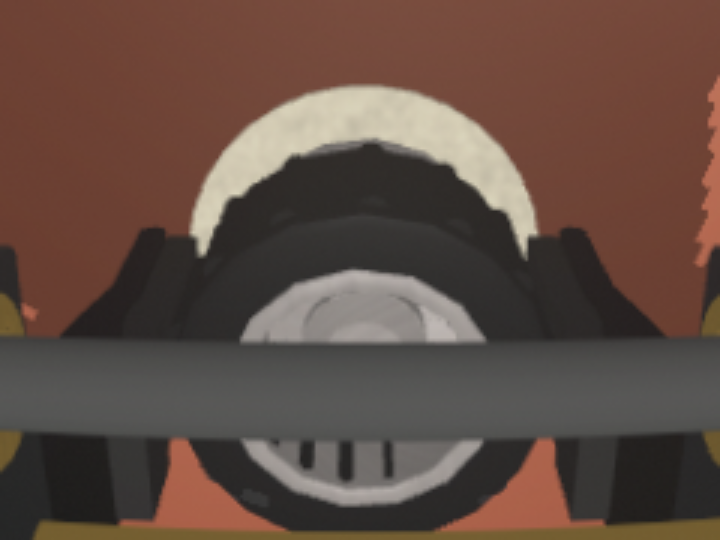

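```bash
python3 -m pendant '[[45,[-0.1,0,0],[0.08,0,0]],[45,[-0.3,0,0],[0.16,0,0]],[45,[-0.5,0,0],[0.24,0,0]],[45,[-0.7,0,0],[0.32,0,0]],[45,[-0.9,0,0],[0.4,0,0]],[45,[-1.1,0,0],[0.48,0,0]],[45,[-1.2,0,0],[0.56,0,0]],[45,[-1.4,0,0],[0.64,0,0]],[45,[-1.6,0,0],[0.72,0,0]],[45,[-1.8,0,0],[0.8,0,0]]]' 15
python3 -c "
from h import *
s=telemetry.get_obs()
print(s['tool_pos'].round(4),s['force'],s['wrist_torque'],s['qpos'][6])"
```

```text
time_s: 12.15
tool_pos: [0.5442, 0.1231, 0.1709]
tool_rot: [-130.6, 90.0, -154.1]
force: [-0.5, -0.6, -2.3]
grip_width: 0.0517
[0.5442 0.1231 0.1709] [-0.5198321  -0.61434851 -2.26691004] [-0.12560318  0.06774168 -0.04186241] -34.22526609958723
```

```bash
python3 -m pendant '[[45,[-0.2,0,0],[0.08,0,0]],[45,[-0.4,0,0],[0.16,0,0]],[45,[-0.5,0,0],[0.24,0,0]],[45,[-0.7,0,0],[0.32,0,0]],[45,[-0.9,0,0],[0.4,0,0]],[45,[-1.1,0,0],[0.48,0,0]],[45,[-1.3,0,0],[0.48,0,0]],[45,[-1.5,0,0],[0.48,0,0]],[45,[-1.7,0,0],[0.48,0,0]],[45,[-1.7,0,0],[0.48,0,0]]]' 15
python3 -c "
from h import *
s=telemetry.get_obs()
print(s['tool_pos'].round(4),s['force'],s['wrist_torque'],s['qpos'][6])"
```

```text
time_s: 12.98
tool_pos: [0.5444, 0.1233, 0.1729]
tool_rot: [100.1, 90.0, 49.3]
force: [-0.3, 1.7, -2.7]
grip_width: 0.0517
[0.5444 0.1233 0.1729] [-0.34848222  1.66980537 -2.66844205] [-0.09318996  0.09792585  0.00603182] -61.28020681737677
```

```bash
python3 -m pendant '[[45,[-0.3,0,0],[0,0,0]],[45,[-0.6,0,0],[0,0,0]],[45,[-0.9,0,0],[0,0,0]],[45,[-1.2,0,0],[0,0,0]],[45,[-1.2,0,0],[0,0,0]]]' 15
python3 -c "
from h import *
s=telemetry.get_obs()
print(s['tool_pos'].round(4),s['force'],s['wrist_torque'],s['qpos'][6])"
```

```text
time_s: 13.4
tool_pos: [0.5444, 0.1232, 0.1742]
tool_rot: [86.2, 90.0, 35.2]
force: [0.5, 0.2, -2.6]
grip_width: 0.0514
[0.5444 0.1232 0.1742] [ 0.45238448  0.2283724  -2.60313796] [-0.0108331   0.09119178  0.02000785] -61.43793674078948
```

```bash
python3 -m pendant '[[45,[0,0,0],[0,0,0]],[45,[-0.5,0,0],[0,0,0]],[45,[-1,0,0],[0,0,0]],[45,[-2,0,0],[0,0,0]],[45,[-3,0,0],[0,0,0]],[45,[-4,0,0],[0,0,0]],[45,[-4,0,0],[0,0,0]]]' 25
python3 - <<'E'
from h import *
s=telemetry.get_obs()
print(s['tool_pos'].round(4),s['force'],s['wrist_torque'],s['qpos'][6])
c=optics.read_camera("side"); x0,y0,f=255,140,8; im=cv2.resize(c["image"][y0:y0+75,x0:x0+90],None,fx=f,fy=f,interpolation=cv2.INTER_NEAREST)
cv2.imwrite("pics/s11.png",im)
c=optics.read_camera("wrist");cv2.imwrite("pics/w11.png",cv2.resize(c["image"][200:380,200:440],None,fx=3,fy=3))
E
```

```text
time_s: 13.98
tool_pos: [0.5445, 0.1231, 0.1784]
tool_rot: [71.8, 90.0, 20.8]
force: [0.4, 0.8, -2.3]
grip_width: 0.0516
[0.5445 0.1231 0.1784] [ 0.40448416  0.77793153 -2.27141278] [-0.11041287  0.11815194 -0.03353932] -61.55287361919449
```

View pics/s11.png

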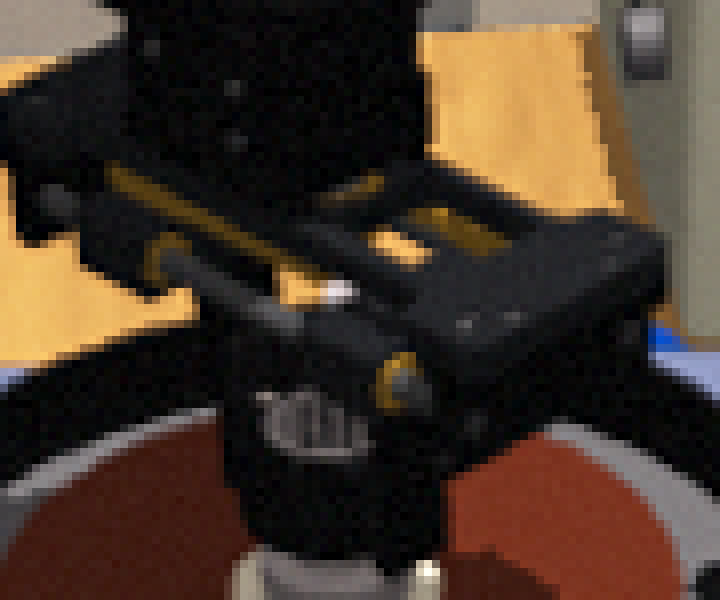

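View pics/w11.png

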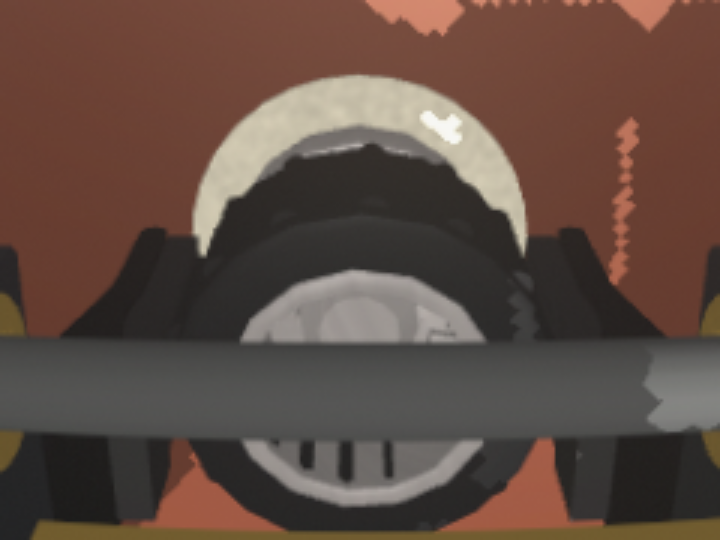

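```bash
python3 -m pendant '[[45,[-2,0,0],[0,0,0]],[45,[-5,0,0],[0,0,0]],[45,[-9,0,0],[0,0,0]],[45,[-13,0,0],[0,0,0]],[45,[-17,0,0],[0,0,0]],[45,[-22,0,0],[0,0,0]],[45,[-32,0,0],[0,0,0]],[45,[-50,0,0],[0,0,0]],[45,[-70,0,0],[0,0,0]],[45,[-80,0,0],[0,0,0]]]' 25
python3 - <<'E'
from h import *
s=telemetry.get_obs()
print(s['tool_pos'].round(4),s['force'],s['wrist_torque'],s['qpos'].round(1))
print(R.from_euler("xyz",s["tool_rot"],degrees=True).as_matrix().round(3))
c=optics.read_camera("side"); x0,y0=200,70; im=cv2.resize(c["image"][y0:y0+200,x0:x0+266],None,fx=3,fy=3)
cv2.imwrite("pics/s12.png",im)
W=cloud(c)
# tray rim fit
for n in ("top",):
    c=optics.read_camera(n); W=cloud(c)
    m=models.masks_of(n,"tray")[0]["pixels"]; w=W[m&(c["range_z"]>0)]; w=w[(w[:,2]<.06)]
    near=(abs(w[:,0]-.407)<.1)&(abs(w[:,1]+.305)<.14); w=w[near]
    print(cv2.minAreaRect(np.float32(w[:,:2])*1000), w.min(0),w.max(0))
    cv2.imwrite("pics/t12.png",cv2.resize(c["image"][255:350,395:525],None,fx=5,fy=5,interpolation=cv2.INTER_CUBIC))
E
```

```text
time_s: 14.92
tool_pos: [0.5455, 0.1233, 0.2612]
tool_rot: [74.0, 89.8, 23.0]
force: [0.0, -0.0, -1.8]
grip_width: 0.0511
[0.5455 0.1233 0.2612] [ 0.02852683 -0.02686945 -1.83529992] [-0.07257698  0.01775234  0.00930709] [-49.5   6.1  37.2  92.7  -3.8  82.3 -63. ]
[[ 0.003  0.777  0.629]
 [ 0.001  0.629 -0.777]
 [-1.     0.004  0.001]]
((407.9845275878906, -304.70758056640625), (167.98338317871094, 243.1239776611328), 1.2687697410583496) [ 0.3231141  -0.42605469 -0.00660876] [ 0.49464731 -0.18232501  0.03854876]
```

View pics/s12.png

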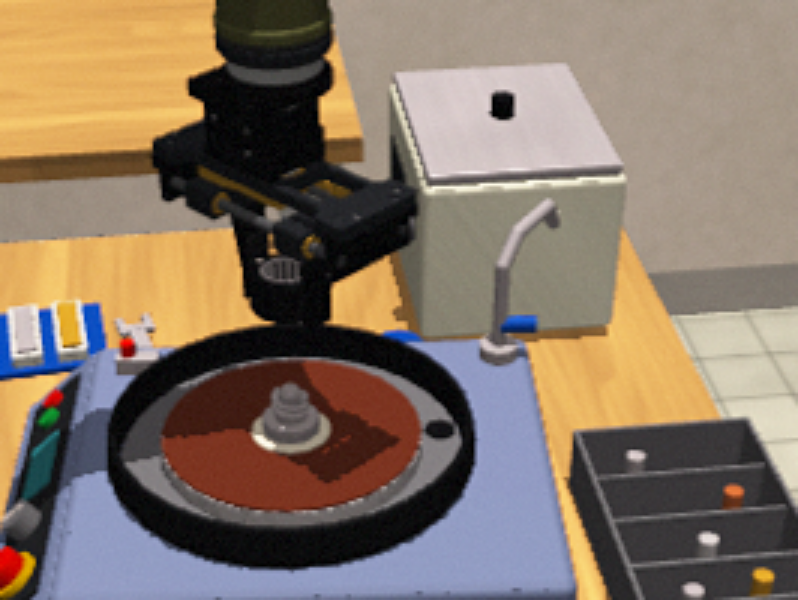

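View pics/t12.png

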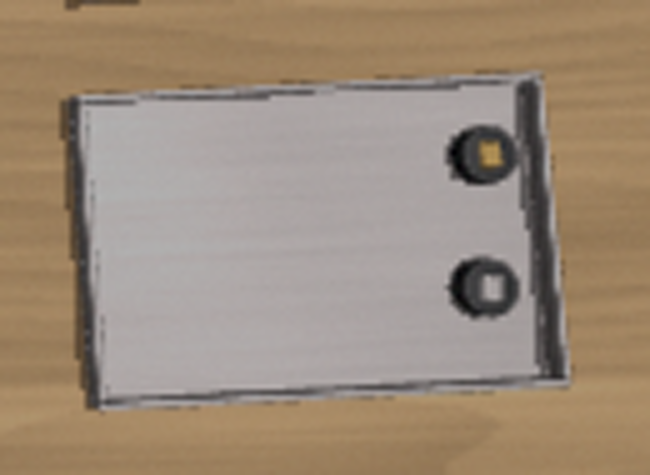

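```bash
python3 -m pendant '[[45,[0,-10,6],[0,0,0]],[45,[0,-30,19],[0,0,0]],[45,[0,-55,34],[0,0,0]],[45,[0,-80,50],[0,0,0]],[45,[0,-105,66],[0,0,0]],[45,[0,-130,81],[0,0,0]],[45,[0,-155,97],[0,0,0]],[45,[0,-180,112],[0,0,0]],[45,[0,-205,128],[0,0,0]],[45,[0,-230,144],[0,0,0]]]' 25
python3 -m pendant '[[45,[0,-25,15],[0,0,0]],[45,[0,-50,31],[0,0,0]],[45,[10,-75,47],[0,0,0]],[45,[30,-100,62],[0,0,0]],[45,[60,-117,73],[0,0,0]],[45,[85,-127,79],[0,0,0]],[45,[105,-127,79],[0,0,0]],[45,[115,-127,79],[0,0,0]],[45,[115,-127,79],[0,0,0]]]' 25
python3 - <<'E'
from h import *
s=telemetry.get_obs()
print(s['tool_pos'].round(4),s['force'],s['wrist_torque'],s['qpos'].round(1))
print(R.from_euler("xyz",s["tool_rot"],degrees=True).as_matrix().round(3))
c=optics.read_camera("side"); cv2.imwrite("pics/s13.png",cv2.resize(c["image"][280:480,150:370],None,fx=3,fy=3))
c=optics.read_camera("wrist");cv2.imwrite("pics/w13.png",c["image"])
E
```

```text
time_s: 15.9
tool_pos: [0.4541, -0.1354, 0.2566]
tool_rot: [-144.2, 89.9, 164.7]
force: [1.3, -0.3, -1.6]
grip_width: 0.0517
time_s: 16.65
tool_pos: [0.4046, -0.2738, 0.1402]
tool_rot: [-145.6, 89.7, 163.3]
force: [-0.2, 1.2, -1.6]
grip_width: 0.0514
[ 0.4046 -0.2738  0.1402] [-0.18757077  1.24636732 -1.57950161] [-0.02043409  0.14688589 -0.00092381] [-3.340e+01 -1.000e-01  6.530e+01  1.118e+02  2.000e-01  6.860e+01
 -1.920e+01]
[[-0.006  0.778  0.629]
 [ 0.002  0.629 -0.778]
 [-1.    -0.003 -0.005]]
```

View pics/s13.png

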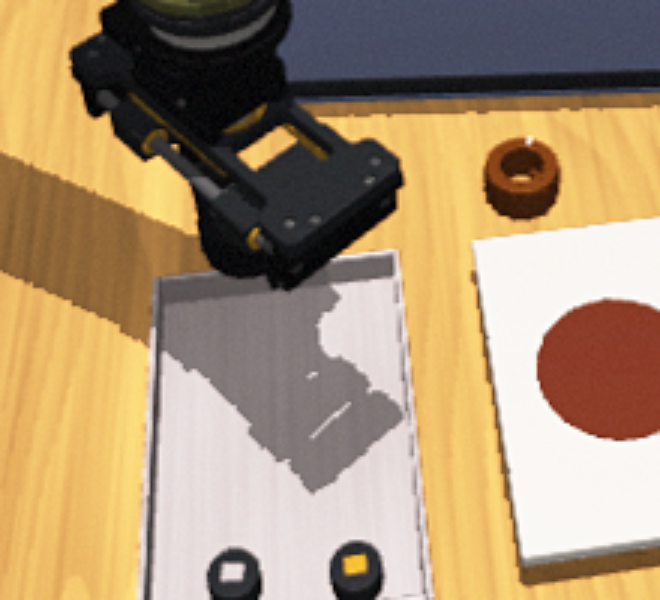

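View pics/w13.png

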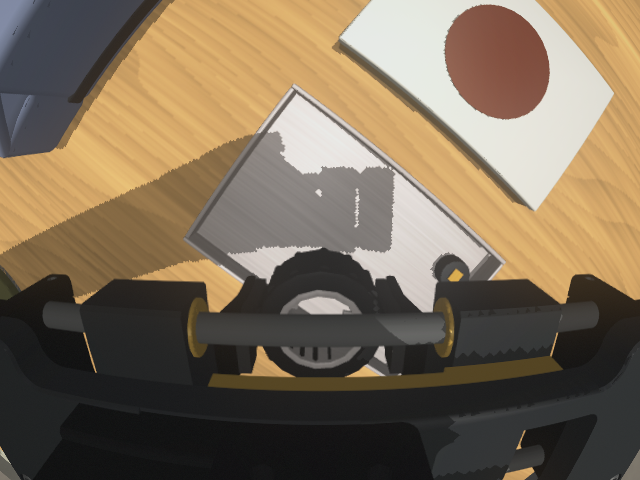

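```bash
python3 - <<'E'
from h import *
s=telemetry.get_obs(); M=R.from_euler("xyz",s["tool_rot"],degrees=True).as_matrix(); t=s["tool_pos"]; print(t,s["qpos"].round(1))
c=optics.read_camera("side"); W=cloud(c); L=(W-t)@M
ok=(c["range_z"]>0)&(W[...,2]>.1)&(np.hypot(L[...,1],L[...,2])<.06)
for name,m in (("knob",ok&(np.hypot(L[...,1],L[...,2])<.028)&(abs(L[...,2])<.02)),("f+",ok&(L[...,2]>.03)&(abs(L[...,1])<.012)),("f-",ok&(L[...,2]<-.03)&(abs(L[...,1])<.012))):
    q=L[m]; print(name,len(q), np.sort(q[:,0])[-12:].round(4) if len(q) else "")
x0,y0=205,340; cv2.imwrite("pics/s14.png",cv2.resize(c["image"][y0:y0+45,x0:x0+60],None,fx=12,fy=12,interpolation=cv2.INTER_NEAREST).clip(0,60)*4)
for v in range(358,378,2): print(v,[tuple((L[v,u]*1000).round().astype(int).tolist()) if W[v,u,2]>.05 else 0 for u in range(218,256,4)])
E
```

```text
[ 0.4071789  -0.27455492  0.14308861] [-33.5  -0.3  65.2 111.5   0.3  68.6 -19.3]
knob 1818 [-0.0241 -0.024  -0.0239 -0.0237 -0.0236 -0.0235 -0.0225 -0.0225 -0.0223
 -0.0219 -0.0217 -0.0213]
f+ 2000 [-0.033  -0.0324 -0.0322 -0.0304 -0.0303 -0.0299 -0.0263 -0.0244 -0.0237
 -0.0221 -0.0212 -0.0208]
f- 243 [-0.0442 -0.0431 -0.0422 -0.0419 -0.041  -0.0397 -0.0385 -0.0385 -0.0347
 -0.0345 -0.027  -0.023 ]
358 [(-36, -25, -12), (-49, -26, 3), (-50, -22, 8), (-99, -38, 48), (-105, -37, 57), (-103, -32, 60), (-125, -38, 80), (-131, -36, 89), (-131, -32, 93), (-128, -27, 95)]
360 [(-28, -24, -14), (-44, -26, 2), (-48, -23, 10), (-93, -38, 47), (-103, -38, 59), (-102, -34, 62), (-121, -38, 80), (-129, -38, 90), (-130, -34, 94), (-124, -27, 94)]
362 [0, (-37, -26, 0), (-43, -24, 9), (-45, -20, 16), (-95, -37, 56), (-42, -10, 23), (-116, -38, 79), (-124, -38, 89), (-126, -35, 95), (-115, -26, 92)]
364 [0, (-35, -28, 2), (-41, -26, 12), (-42, -21, 16), (-40, -16, 20), (-36, -10, 22), (-49, -11, 35), (-121, -38, 90), (-115, -32, 90), (-103, -23, 86)]
366 [0, (-26, -27, -1), (-33, -25, 9), (-35, -21, 15), (-35, -17, 20), (-32, -11, 22), (-45, -12, 36), (-115, -38, 88), (-114, -34, 92), (-100, -23, 86)]
368 [0, 0, (-28, -25, 8), (-30, -22, 14), (-31, -18, 20), (-29, -12, 23), (-37, -11, 34), (-106, -36, 85), (-99, -29, 84), (-96, -24, 87)]
370 [0, 0, (-24, -26, 8), (-24, -22, 14), (-25, -18, 19), (-22, -12, 22), (-32, -12, 33), (-103, -37, 86), (-96, -31, 85), (-92, -25, 87)]
372 [0, 0, 0, 0, 0, 0, (-28, -12, 34), (-98, -38, 85), (-92, -31, 86), 0]
374 [0, 0, 0, 0, 0, 0, (-21, -12, 32), (-94, -38, 85), 0, 0]
376 [0, 0, 0, 0, 0, 0, 0, 0, 0, 0]
```

View pics/s14.png

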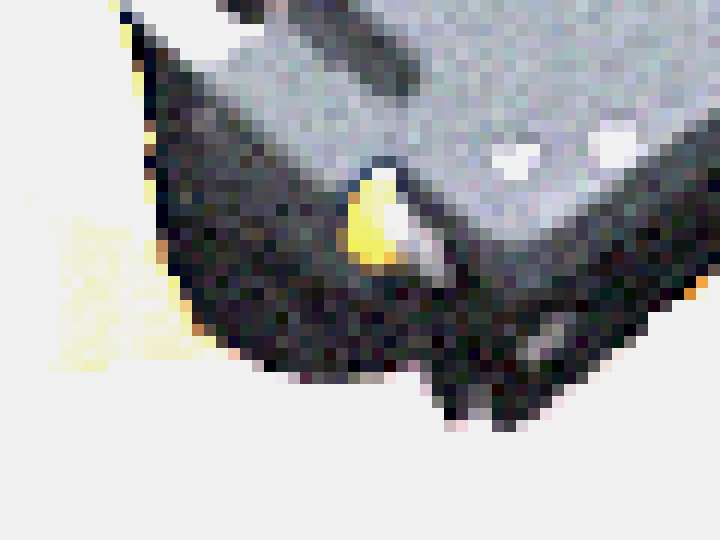

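```bash
python3 -m pendant '[[45,[15,0,0],[0,0,0]],[45,[35,0,0],[0,0,0]],[45,[55,0,0],[0,0,0]],[45,[75,0,0],[0,0,0]],[45,[95,0,0],[0,0,0]],[45,[110,0,0],[0,0,0]],[45,[120,0,0],[0,0,0]],[45,[130,0,0],[0,0,0]],[45,[138,0,0],[0,0,0]],[45,[138,0,0],[0,0,0]]]' 25
python3 - <<'E'
from h import *
s=telemetry.get_obs(); t=s["tool_pos"]; print(t,s["force"],s["wrist_torque"],s["qpos"].round(1))
M=R.from_euler("xyz",s["tool_rot"],degrees=True).as_matrix();print(M.round(3))
c=optics.read_camera("side"); cv2.imwrite("pics/s15.png",cv2.resize(c["image"][330:480,150:350],None,fx=4,fy=4,interpolation=cv2.INTER_CUBIC))
E
```

```text
time_s: 17.63
tool_pos: [0.4072, -0.2743, 0.0043]
tool_rot: [-157.7, 89.9, 151.3]
force: [0.1, -0.0, -1.5]
grip_width: 0.0515
[ 0.4071649  -0.2743327   0.00433369] [ 0.13328629 -0.04118857 -1.47750411] [-0.08661932  0.1903      0.00653553] [-22.4  17.9  59.9 119.  -19.4  53.4  -2.8]
[[-0.001  0.777  0.63 ]
 [ 0.001  0.63  -0.777]
 [-1.    -0.    -0.001]]
```

View pics/s15.png

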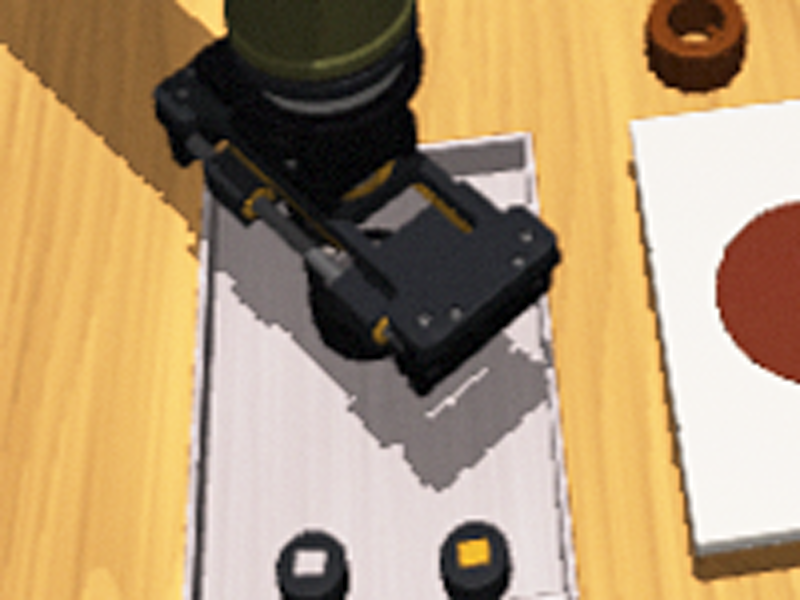

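```bash
python3 -m pendant '[[45,[4,0,0],[0,0,0]],[45,[8,0,0],[0,0,0]],[45,[12,0,0],[0,0,0]],[45,[15,0,0],[0,0,0]],[45,[15,0,0],[0,0,0]],[45,[15,0,0],[0,0,0]]]' 25
python3 -m pendant '[[45,[0.5,0,0],[0,0,0]],[45,[1,0,0],[0,0,0]],[45,[1.5,0,0],[0,0,0]],[45,[2,0,0],[0,0,0]],[45,[2,0,0],[0,0,0]]]' 25
python3 -m pendant '[[45,[0.5,0,0],[0,0,0]],[45,[1,0,0],[0,0,0]],[45,[1.5,0,0],[0,0,0]],[45,[1.5,0,0],[0,0,0]]]' 25
```

```text
time_s: 18.18
tool_pos: [0.4072, -0.2748, -0.0101]
tool_rot: [-144.8, 90.0, 164.2]
force: [0.3, -0.2, -1.8]
grip_width: 0.0515
time_s: 18.6
tool_pos: [0.4073, -0.2748, -0.012]
tool_rot: [119.3, 90.0, 68.3]
force: [0.2, -0.1, -2.0]
grip_width: 0.0514
time_s: 18.93
tool_pos: [0.4073, -0.2748, -0.0135]
tool_rot: [162.9, 90.0, 111.9]
force: [-0.9, -0.4, -2.4]
grip_width: 0.0514
```

Creeping on in half-millimetre steps, watching for the weight to come off.

```bash
python3 -m pendant '[[45,[0.4,0,0],[0,0,0]],[45,[0.8,0,0],[0,0,0]],[45,[0.8,0,0],[0,0,0]]]' 25
python3 -m pendant '[[45,[0.4,0,0],[0,0,0]],[45,[0.8,0,0],[0,0,0]],[45,[0.8,0,0],[0,0,0]]]' 25
python3 -m pendant '[[45,[0.3,0,0],[0,0,0]],[45,[0.5,0,0],[0,0,0]],[45,[0.5,0,0],[0,0,0]]]' 25
```

```text
time_s: 19.18
tool_pos: [0.4074, -0.2749, -0.0137]
tool_rot: [140.1, 90.0, 89.1]
force: [-2.0, 0.7, 5.7]
grip_width: 0.0513
time_s: 19.43
tool_pos: [0.4074, -0.2748, -0.0138]
tool_rot: [143.9, 89.9, 92.9]
force: [-5.0, 3.9, 15.1]
grip_width: 0.0516
time_s: 19.68
tool_pos: [0.4074, -0.2748, -0.0138]
tool_rot: [142.6, 89.9, 91.6]
force: [-7.6, 5.5, 19.9]
grip_width: 0.0514
```

```bash
python3 -m pendant '[[45,[-0.5,0,0],[0,0,0]],[45,[-1,0,0],[0,0,0]],[45,[-1.4,0,0],[0,0,0]],[45,[-1.4,0,0],[0,0,0]]]' 25
python3 -m pendant '[[50,[0,0,0],[0,0,0]],[50,[0,0,0],[0,0,0]],[50,[0,0,0],[0,0,0]],[50,[0,0,0],[0,0,0]]]' 3
python3 - <<'E'
from h import *
s=telemetry.get_obs(); t=s["tool_pos"]; print(t,s["force"],s["wrist_torque"])
c=optics.read_camera("wrist");cv2.imwrite("pics/w16.png",cv2.resize(c["image"][180:380,180:460],None,fx=2.8,fy=2.8))
E
```

```text
time_s: 20.02
tool_pos: [0.4074, -0.2749, -0.0137]
tool_rot: [121.6, 90.0, 70.6]
force: [-2.4, 2.4, 7.0]
grip_width: 0.0514
time_s: 20.35
tool_pos: [0.4074, -0.2749, -0.0138]
tool_rot: [137.5, 90.0, 86.5]
force: [-1.8, 1.9, 6.6]
grip_width: 0.0521
[ 0.40739933 -0.2749113  -0.01376548] [-1.84562801  1.878812    6.60248861] [0.17583591 0.62294116 0.03081963]
```

View pics/w16.png

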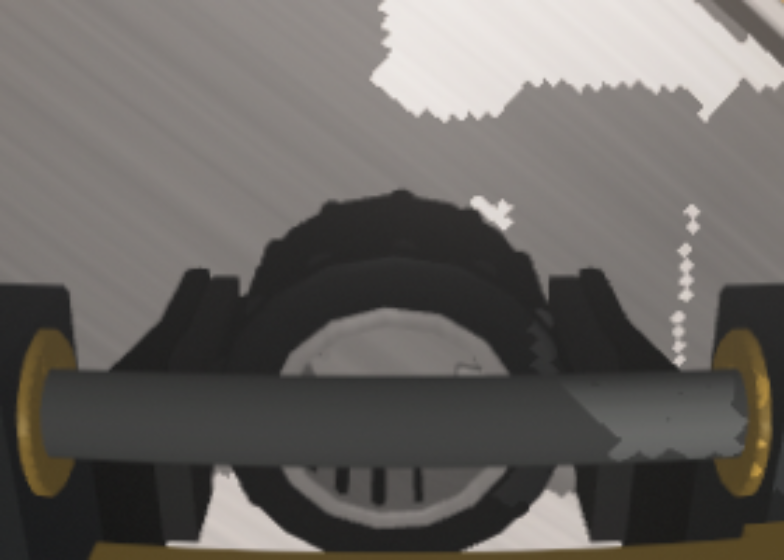

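```bash
python3 -m pendant '[[52,[-0.4,0,0],[0,0,0]],[53,[-0.4,0,0],[0,0,0]],[54,[-0.4,0,0],[0,0,0]],[56,[-0.4,0,0],[0,0,0]],[58,[-0.4,0,0],[0,0,0]],[62,[-0.4,0,0],[0,0,0]],[66,[-0.4,0,0],[0,0,0]],[70,[-0.4,0,0],[0,0,0]]]' 3
python3 - <<'E'
from h import *
s=telemetry.get_obs(); t=s["tool_pos"]; print(t,s["force"],s["wrist_torque"])
c=optics.read_camera("wrist");cv2.imwrite("pics/w17.png",cv2.resize(c["image"][180:380,180:460],None,fx=2.8,fy=2.8))
c=optics.read_camera("side"); cv2.imwrite("pics/s17.png",cv2.resize(c["image"][330:480,150:350],None,fx=4,fy=4,interpolation=cv2.INTER_CUBIC))
E
```

```text
time_s: 21.07
tool_pos: [0.4074, -0.2749, -0.0137]
tool_rot: [52.5, 90.0, 1.5]
force: [-0.0, 0.2, 1.5]
grip_width: 0.0664
[ 0.40738307 -0.27486876 -0.01372447] [-0.00670117  0.1615215   1.50956037] [-0.04083255  0.21429877 -0.02084399]
```

View pics/w17.png

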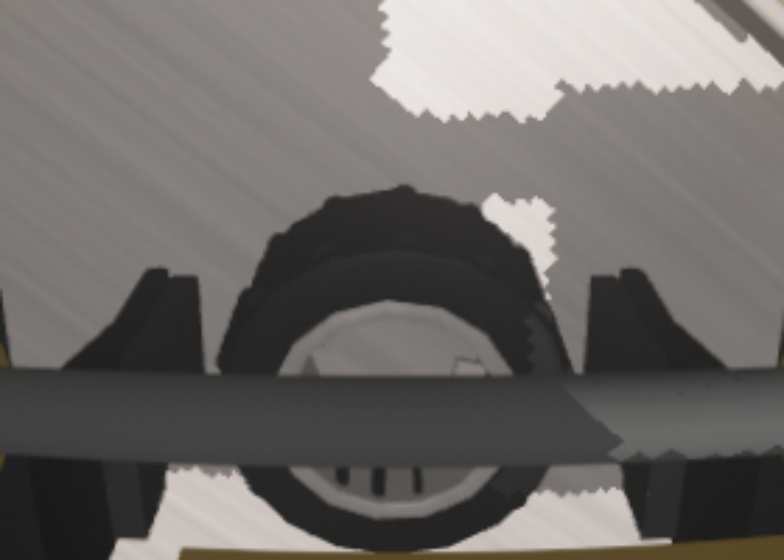

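View pics/s17.png

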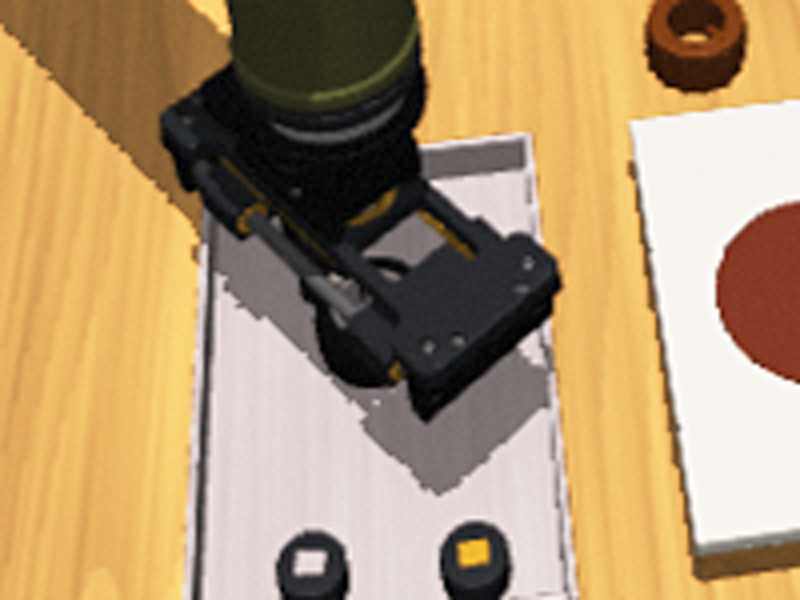

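Released and seated on the floor. Opening a bit more and lifting straight up.

```bash
python3 -m pendant '[[76,[-0.5,0,0],[0,0,0]],[76,[-3,0,0],[0,0,0]],[76,[-8,0,0],[0,0,0]],[76,[-20,0,0],[0,0,0]],[76,[-40,0,0],[0,0,0]],[76,[-65,0,0],[0,0,0]],[76,[-95,0,0],[0,0,0]],[76,[-125,0,0],[0,0,0]],[76,[-155,0,0],[0,0,0]],[76,[-180,0,0],[0,0,0]]]' 10
python3 -m pendant '[[76,[-30,0,0],[0,0,0]],[76,[-50,0,0],[0,0,0]],[76,[-50,0,0],[0,0,0]],[76,[-50,0,0],[0,0,0]]]'
python3 - <<'E'
from h import *
s=telemetry.get_obs(); t=s["tool_pos"]; print(t,s["force"],s["qpos"].round(1),s["joint_velocities"].round(1))
c=optics.read_camera("side"); cv2.imwrite("pics/s18.png",c["image"])
W=cloud(c); d=np.hypot(W[...,0]-.407,W[...,1]+.275); q=W[(d<.045)&(W[...,2]>.012)&(W[...,2]<.06)]
print("knob z",np.percentile(q[:,2],[50,95,99]),(q.min(0)+q.max(0))/2,np.ptp(q,axis=0))
top=W[(d<.03)&(W[...,2]>.028)&(W[...,2]<.05)]; A=np.c_[top[:,:2],np.ones(len(top))]; k=np.linalg.lstsq(A,top[:,2],rcond=None)[0]; print("top plane tilt",np.hypot(*k[:2]),len(top))
c=optics.read_camera("wrist");cv2.imwrite("pics/w18.png",c["image"])
c=optics.read_camera("top");cv2.imwrite("pics/t18.png",c["image"])
m=models.masks_of("top","tray")
W=cloud(c)
if m:
    w=W[m[0]["pixels"]&(c["range_z"]>0)]; w=w[(w[:,2]<.06)&(abs(w[:,0]-.407)<.1)&(abs(w[:,1]+.305)<.14)]
    print(cv2.minAreaRect(np.float32(w[:,:2])*1000))
for l in("mount_a","wash_bottle","beaker","paste_jar","disc_box","spanner","caliper"):
    print(l,[(round(x["confidence"],2),(np.array(x["centre"])[::-1]*[640,480]).round()) for x in models.landmark_of("top",l)[:2]])
E
```

```text
time_s: 22.0
tool_pos: [0.4074, -0.2757, 0.1684]
tool_rot: [48.8, 89.9, -2.3]
force: [0.7, 0.5, -0.4]
grip_width: 0.0754
time_s: 22.33
tool_pos: [0.408, -0.2753, 0.2172]
tool_rot: [61.0, 89.8, 10.0]
force: [0.5, 0.7, -0.8]
grip_width: 0.0759
[ 0.40795203 -0.27527822  0.21720913] [ 0.45474559  0.72680736 -0.84133084] [-35.6  -7.4  63.  105.6   6.7  77.7 -25.2] [ 0.1  1.8  0.3  2.7 -0.4 -0.3  0.2]
knob z [0.03225356 0.03628827 0.03765526] [ 0.40660916 -0.27497746  0.0253328 ] [0.05233843 0.05421477 0.02665069]
top plane tilt 0.013729738048994774 437
((408.3734130859375, -289.50921630859375), (160.2801513671875, 212.19155883789062), 1.1713755130767822)
mount_a []
wash_bottle [(0.61, array([383., 168.]))]
beaker [(0.68, array([427., 170.]))]
paste_jar [(0.75, array([183., 213.]))]
disc_box [(0.67, array([449., 225.])), (0.29, array([380., 165.]))]
spanner [(0.64, array([149., 302.]))]
caliper [(0.83, array([145., 251.]))]
```

View pics/s18.png

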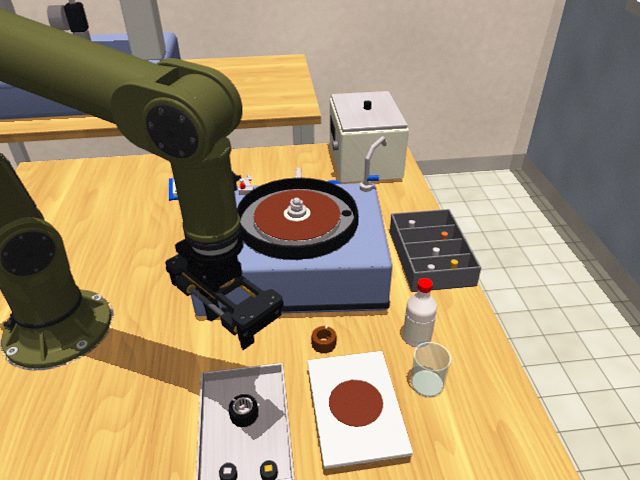

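View pics/w18.png

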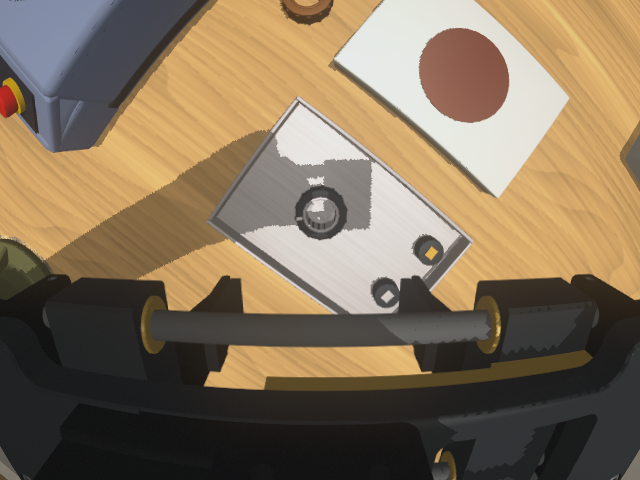

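View pics/t18.png

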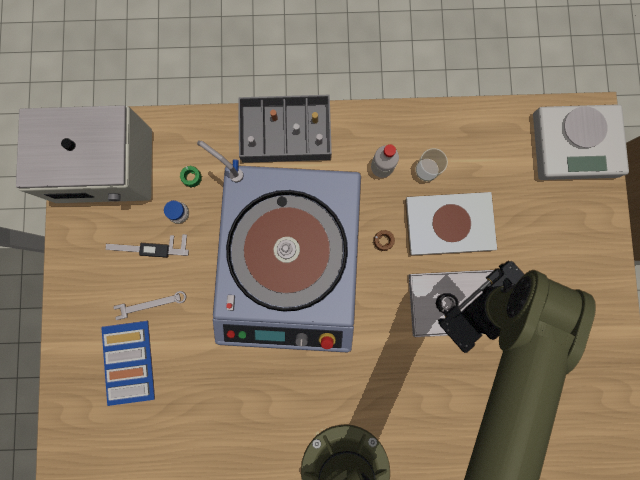

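```bash
python3 -c "
from cell import env
print(env.sign_off())"
```

```text
the job is handed in; nothing more can be done
None
```

I unscrewed the knob, set it down flat in the steel tray and handed the job in at about 22 s of the 69 s allowed. The hand-in gives no verdict.

**What I did:** I gripped the knob at 15 N and turned it about 3.5 rad (roughly 200°) clockwise, raising the gripper as it climbed. I then tested the lift: the load stayed at the knob's own weight, about 2.5 N. After that I took it off the spindle and lowered it into the tray. The descent stopped when I felt the floor, and I opened the fingers slowly.

**Last checks:**
- **Knob:** it lies at about (0.407, -0.275), inside the tray walls and about 30 mm from the tray's centre. Its top is about 34–37 mm above the table and its measured tilt about 0.014 rad.
- **Gripper:** it is raised well clear of everything.
- **Other things:** the tray and the other items show at their earlier places in the last pictures. The last network query for the mounts found nothing, because the arm hid them from the top camera. In the side and wrist pictures they stand where they were.

**What disagreed or fell short:**
- **Finger length:** `env.tip_reach` says the fingertips are 17 mm ahead of the TCP, but the cameras and the contact with the tray floor put them about 18–20 mm behind it. My first grasp therefore closed above the knob on nothing. I corrected the height from the cameras before the real grasp.
- **Tray contact:** my creep steps pressed the tips (or the knob) on the tray floor with up to about 20 N before I backed off. On release the knob probably dropped 2–3 mm.
- **Step heights:** the 17 mm and 42 mm heights in steps 1 and 2 are inferred from the tool's rise and the pictures, not measured directly on the knob.

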